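# Set the sprung side lay of the register gauge

### The job

Set up the register gauge for the next print run: first stand the two loose steel lay stops in the gauge's sockets of the same shape, the square stop in the fixed block and the round stop in the foot of the telescoping arm, each pushed fully home and let go. Then push the gauge's lock button fully in to free the arm, draw the arm out by its black knob until its pointer lines up with the brass rider clamped on the scale, and finish while still gripping and holding the knob there so that I can lay the sheet, because the arm springs back when it is let go. Leave the rider and the other things on the bench where they are.

Things in the scene. Friction and masses are not known exactly. Their poses are not given: they have to be found in the camera images.
- round_stop_mid (a point): middle of the loose round lay stop, a steel peg standing upright on the bench, 61 mm high: from the foot up a round shank 24 mm in diameter and 15 mm long (1.5 mm chamfer at the foot), a flange 32 mm in diameter and 4 mm thick, a round post 22 mm in diameter and 42 mm long. The point lies on its axis, 30.5 mm above the foot; z points up along the stop. About 0.14 kg.
- square_stop_mid (a point): middle of the loose square lay stop, a steel peg standing upright on the bench, 61 mm high: from the foot up a square shank 20 mm wide and 15 mm long (1.5 mm step-in at the foot), a square flange 30 mm wide and 4 mm thick, a square post 22 mm wide and 42 mm long, all with sides along the stop's x and y. The point lies on its axis, 30.5 mm above the foot; z points up. About 0.14 kg.
- round_socket (a point): centre of the mouth of the round socket, in the aluminium foot on the far side of the telescoping arm; it moves with the arm. Bore 26.4 mm in diameter, 17 mm deep, chamfered; mouth about 34 mm above the bench. z points up, x and y are the gauge's. A stop is home when its flange sits on the mouth, its middle then 15.5 mm above this point. Until the lock button is pushed in, the arm cannot slide (about 0.5 mm of play).
- square_socket (a point): centre of the mouth of the square socket in the fixed aluminium block (48 mm square) on the gauge board, 100 mm from the round socket along -y of the gauge while the arm is home. Hole 22.4 mm square, 18 mm deep, chamfered, sides along x and y of this point, which are the gauge's; z up; mouth about 34 mm above the bench. A stop is home when its flange sits on the mouth, its middle then 15.5 mm above this point.
- button_top (a point): centre of the top face of the lock button, an upright black round plunger 18 mm in diameter on top of the gauge's aluminium channel, about 50 mm above the bench at the start (the channel's top is 36 mm up). It is pushed straight down.
- lock_button (a joint): travel of the lock button in m: 0 standing out (arm locked), 0.007 fully in (arm free; it frees the arm at about 0.005). About 2.5 N pushes it; it has no spring and stays where it is left.
- gauge_arm: the telescoping arm itself: a steel bar that slides out of the channel, with the aluminium head, pointer, knob and foot on its end. The origin lies on the bench at the channel's mouth while the arm is home; y is the way the arm slides out, z up.
- knob_mid (a point): middle of the black knurled knob on top of the arm's head, the part to hold: upright, 24 mm in diameter, underside 48 mm and top 83 mm above the bench, this point 65.5 mm; the top of the arm's head below it is 36 mm and the channel beside it 38 mm above the bench. It moves with the arm; x and y are the gauge's. The round socket lies 43 mm from it along +x, the lock button 85 mm along -y while the arm is home.
- extension (a joint): extension of the telescoping arm in m: 0 home, up to 0.105, growing as the arm slides out along +y of the gauge (horizontal, the y axis of this gauge's points). A spring pulls it home with about 2.4 N at 0 and 3.3 N at full reach. It reads the same as the rider when the pointer is in line with the rider.
- pointer_tip (a point): tip of the dark pointer on the front of the arm's head, just above the scale strip. The scale has a line every 5 mm, a longer one every 10 mm and the longest every 50 mm, starting under the pointer's home. x and y are the gauge's.
- rider (a joint): place of the brass rider along the scale in m, measured like the arm's extension (0 = pointer home). It is clamped and stays where it is.
- rider_mark (a point): end of the dark line on top of the brass rider, a 10 mm wide saddle with a small screw on the near edge of the scale strip; the pointer tip comes to within 2 mm of this point when it is in line. x and y are the gauge's.
- the_gouge: lino gouge with a mushroom-shaped wooden handle, 137 mm long, 25 mm thick, lying on the bench; a bystander, origin at the centre of its underside
- the_tube: aluminium paint tube, 128x35x26 mm, lying on the bench; a bystander, origin at the centre of its underside
- the_clip: bulldog clip, 58x50x26 mm; a bystander, origin at the centre of its underside
- the_tape: roll of masking tape lying flat, 96 mm across, 25 mm high; a bystander, origin at the centre of its underside
- the_baren: round hand baren (rubbing pad) with a bow handle, 108 mm across, 34 mm high; a bystander, origin at the centre of its underside
- the_tin: closed round ink tin, 78 mm across, 44 mm high; a bystander, origin at the centre of its underside
There are look-alikes about, which are no part of the job. Leave any purple look-alike of the part that bears round_stop_mid alone. Leave any red look-alike of the part that bears square_stop_mid alone.

How it is judged:
By the outcome, as a careful person would: the job done as asked, in the order asked, and still so for the second after the job is handed in, while the arm keeps its last pose, push and grip.
It also fails if it takes over 70 s, if anything falls off the work surface, if the arm or the gripper's body presses on something with over 40 N, if the wrist force passes 120 N, or if a joint passes its speed limit or range.

### The arm

A 6-joint arm with a two-finger parallel gripper is mounted at the origin on a cart in front of the work surface, level with it; the furniture and walls round the work are solid. World frame = base frame: x ahead of the robot, y to its left, z up, the work surface at z = 0. Lengths are in m, angles in degrees, forces in N, time in s.
With the tool pointing down it reaches from about 0.25 to 0.725 m from the base axis. Payload 9.7 kg.
Tool frame: the origin (TCP) lies midway between the tips of the shut fingers; the grasp point (between the pads) lies 19 mm behind it; z points along the fingers, x is the direction in which the jaws open and shut, and the axes are right-handed (so a half turn about z gives the same grasp; the last joint's range is limited). The gripper opens to 85 mm and grips with 20 to 120 N. Pads are 22 mm wide; open, the fingers measure 114 mm over their backs; the gripper's body (76 mm by 85 mm) begins 54 mm behind the grasp point. The pads swing forward as they close: fully open they stand 13 mm farther back than shut.
Start: joints at [-65.145, 4.979, 10.078, 95.1, 0, 90], TCP at [0.231, -0.499, 0.231] pointing down, gripper open.
Joint ranges: [-179.16, 179.16], [-48.56, 103.87], [-65.8, 70.77], [-126.05, 130.52], [-82.76, 87.17], [-180, 180]. Speed limits (degrees/s): [127.2, 127.2, 147.25, 180, 180, 180].

### API

Orientations are given as [roll, pitch, yaw] about the fixed x, y, z axes, in that order (R = Rz(yaw) Ry(pitch) Rx(roll)).
In Python, from workcell import bot, optics gives the robot as it stands.
- The arm moves only by the shell command python3 -m creep 'ROWS' [FORCE]. ROWS is JSON, a list of rows, each a list of 7 numbers: the shift along the tool's x, y, z in m, then the turn, a rotation vector about the tool's x, y, z in rad, then the opening, from 0 (shut) to 1 (fully open). A call has 1 to 8 rows; each row is the pose to reach, as a shift and turn from the pose commanded when the call began, along the tool's axes at that moment; what a row does not reach only later rows make up. A row lasts 1/10 s, in which the tool goes at most 50 mm and 8.59 degrees, less where a joint would pass 70% of its speed; a pose out of reach is approached as far as the arm can. A call with a gripper value outside its range is refused whole. The fingers move at their own pace and stop on an object; FORCE is the grip in N (left out, the last holds). Time passes only in rows, so rows that repeat a pose let the fingers close. It gives the time, the measured TCP pose, the force and the opening at its end, in the units of the state.
- bot.get_obs(): the state, without advancing time (a new reading comes with each control period).
- optics.camera(name): name is "scene" or "top"; returns the picture (420x560x3 uint8, red, green, blue); there is no depth.
- optics.camera_params(name): a dict with "camera_matrix" (3x3 intrinsics, pixels), "D" ([k1, k2, p1, p2, k3] as OpenCV has them; the pictures are not rectified), "R" (3x3) and "t" (3): a world point X has camera coordinates R X + t. Camera axes: x right, y down, z forward; pixel columns grow to the right and rows downward; lengths in m; the calibration is good to about 2 mm. A picture is of the moment at which its call begins. camera_params takes no time and is no camera call.
- bot.job_done(): hands the job in, once; it reports no verdict.
The state is a dict: "time": time; "q": joint angles; "qd": joint speeds; "joint_efforts": joint torques, N m; "ee_pos": TCP position; "tcp_rot": TCP orientation; "wrist_force": force on the tool from outside, world axes, zero at the start; "torque": the same for the moment, N m; "opening": finger opening in m.
Only numpy, scipy, OpenCV 4.12 (cv2) and the standard library are available. Lean on these libraries where they do the work, as an engineer would, in place of code of your own. Each camera call takes 0.05 s, during which the arm holds its last target.

## Working session

There is one attempt and no reset: what is moved stays moved. The work goes in short steps, Python scripts to look and compute and a shell command to move; the robot and the scene stay as the last step left them, time stands still between calls to the robot, and variables do not carry over. Pictures are saved under pics/ and viewed, and the job is handed in when it is done.

```bash
ls; mkdir -p pics
python3 - <<'E'
from workcell import bot, optics
import cv2,json
print(bot.get_obs())
for n in("scene","top"):
    cv2.imwrite(f"pics/{n}0.png",optics.camera(n)[:,:,::-1]); print(n,optics.camera_params(n))
E
```

```text
pics
{'time': 0.0, 'q': array([-6.51459354e+01,  5.01329425e+00,  1.00342575e+01,  9.50997199e+01,
       -1.34516316e-03,  8.99985240e+01]), 'qd': array([0.04573133, 0.00152517, 0.00401995, 0.01148678, 0.03914444,
       0.06160026]), 'joint_efforts': array([-6.40311155e-04, -5.20396614e+01,  4.64791739e+01,  1.66969781e-02,
       -6.81070287e-05,  1.18246302e-05]), 'ee_pos': array([ 0.23106729, -0.49885462,  0.23056026]), 'tcp_rot': array([ 1.79998657e+02,  7.87567003e-02, -6.51444594e+01]), 'wrist_force': array([ 0.51828952, -0.21936383, -0.75524719]), 'torque': array([-0.02653835,  0.01144064,  0.02618876]), 'opening': 0.0856355725630082}
scene {'camera_matrix': array([[542.55501587,   0.        , 277.03495801],
       [  0.        , 542.55501587, 206.18893972],
       [  0.        ,   0.        ,   1.        ]]), 'D': array([-0.06290856,  0.        ,  0.        ,  0.        ,  0.        ]), 'R': array([[-0.78398432, -0.62077564, -0.00248738],
       [-0.2398477 ,  0.30659712, -0.92112501],
       [ 0.57257459, -0.72155098, -0.38925894]]), 't': array([0.45959976, 0.22907706, 0.9962076 ])}
top {'camera_matrix': array([[547.03762737,   0.        , 276.79738801],
       [  0.        , 547.03762737, 209.56738622],
       [  0.        ,   0.        ,   1.        ]]), 'D': array([0.02433199, 0.        , 0.        , 0.        , 0.        ]), 'R': array([[ 0.02010562, -0.99979004, -0.00395507],
       [-0.99812345, -0.01984294, -0.05792949],
       [ 0.05783885,  0.00511236, -0.99831284]]), 't': array([-0.01802289,  0.60887963,  1.29505778])}
```

View pics/scene0.png

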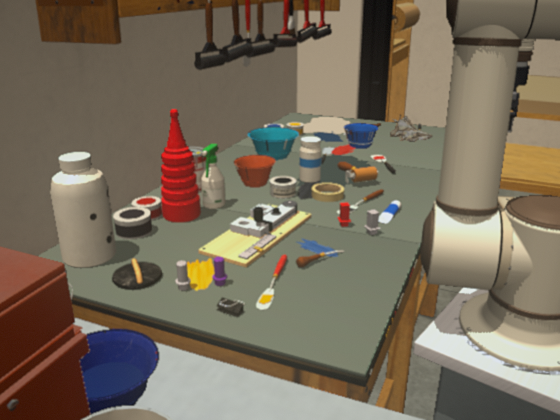

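View pics/top0.png

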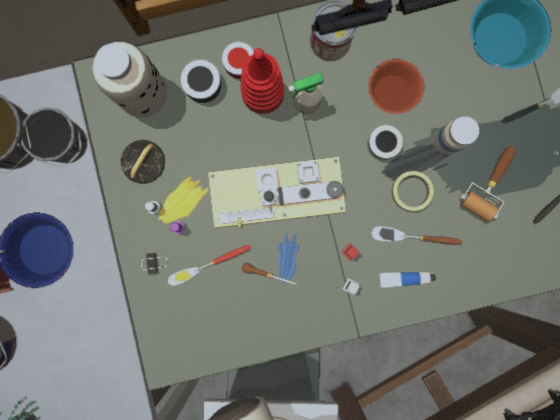

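The wide views show these candidates (top picture):
- Round stop: steel at (152,207), purple look-alike at (177,228).
- Square stop: steel/white at (352,286), red look-alike at (351,253).
- The gauge is around (275,190).

Next I'll take close crops to check these.

Run:
```python
import cv2,numpy as np
t=cv2.imread("pics/top0.png"); s=cv2.imread("pics/scene0.png")
def crop(i,x,y,w,h,k,n): cv2.imwrite(f"pics/{n}.png",cv2.resize(i[y:y+h,x:x+w],None,fx=k,fy=k,interpolation=cv2.INTER_CUBIC))
crop(t,205,150,145,85,5.5,"c_gauge")
a=cv2.resize(t[190:245,130:200],None,fx=5,fy=5,interpolation=cv2.INTER_CUBIC)
b=cv2.resize(t[240:305,325:385],None,fx=5,fy=5,interpolation=cv2.INTER_CUBIC)
H=330;c=np.zeros((H,660,3),np.uint8);c[:275,:350]=a;c[:325,355:655]=b;cv2.imwrite("pics/c_st.png",c)
crop(s,195,195,125,75,6,"c_sg")
a=cv2.resize(s[250:295,165:235],None,fx=5,fy=5,interpolation=cv2.INTER_CUBIC)
b=cv2.resize(s[195:240,330:390],None,fx=5,fy=5,interpolation=cv2.INTER_CUBIC)
cv2.imwrite("pics/c_sst.png",np.hstack([a,b]))
```

```text
(no output)
```

View pics/c_gauge.png

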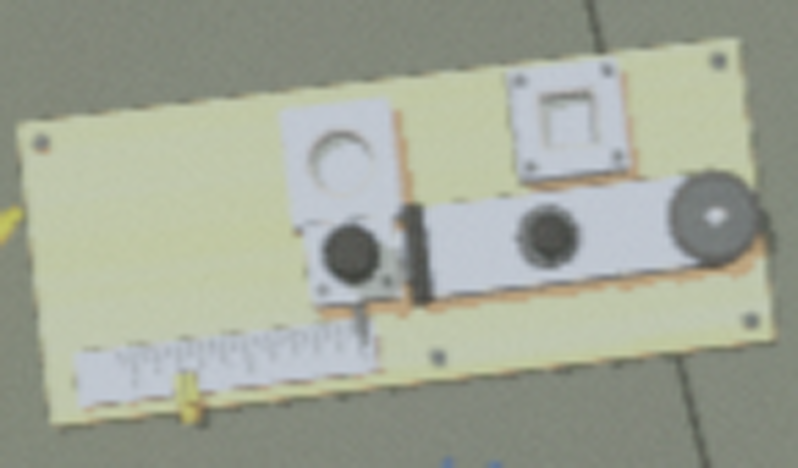

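View pics/c_st.png

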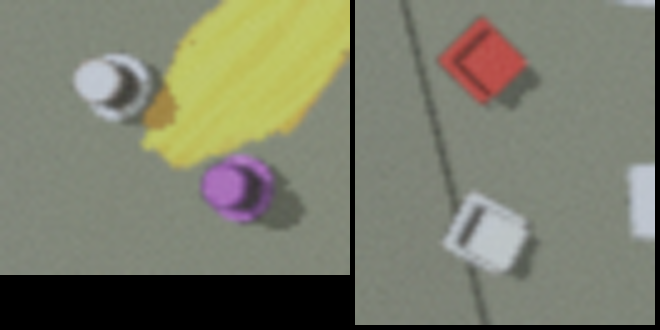

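View pics/c_sg.png

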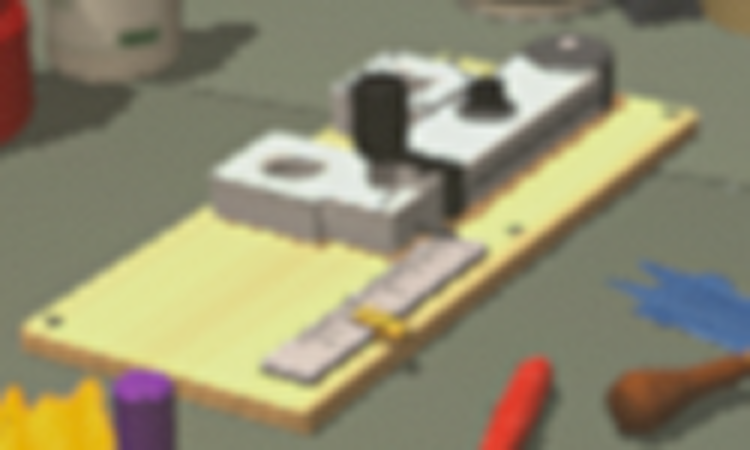

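View pics/c_sst.png

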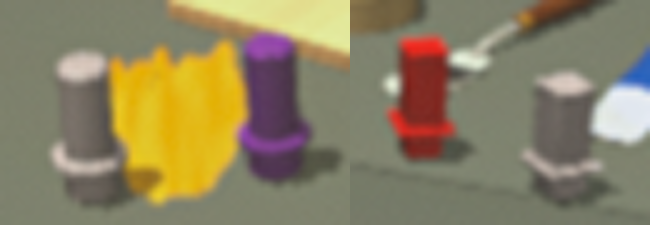

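Choosing by the description: the steel-grey round stop at top (152,207), scene (182,275), and the steel-grey square stop at top (352,286), scene (373,222). The purple and red pegs next to them are the look-alikes. Now larger crops for measuring.

```bash
cat > h.py <<'E'
import cv2,numpy as np
from workcell import bot,optics
def P(n):
    p=optics.camera_params(n); return [np.array(p[k],float) for k in("camera_matrix","D","R","t")]
def w(n,uv,z):
    K,D,R,t=P(n)
    x=cv2.undistortPoints(np.array([[uv]],float),K,D)[0,0]
    d=R.T@np.array([x[0],x[1],1]); c=-R.T@t
    return c+d*(z-c[2])/d[2]
def pj(n,X):
    K,D,R,t=P(n)
    return cv2.projectPoints(np.array(X,float).reshape(-1,1,3),cv2.Rodrigues(R)[0],t,K,D)[0].reshape(-1,2)
def tri(u1,u2): # scene, top
    A=[];b=[]
    for n,uv in(("scene",u1),("top",u2)):
        K,D,R,t=P(n); x=cv2.undistortPoints(np.array([[uv]],float),K,D)[0,0]
        for i in(0,1): A.append(R[i]-x[i]*R[2]); b.append(x[i]*t[2]-t[i])
    return np.linalg.lstsq(np.array(A),np.array(b),rcond=None)[0]
def crop(i,x,y,wd,h,k):
    o=cv2.resize(i[y:y+h,x:x+wd],None,fx=k,fy=k,interpolation=cv2.INTER_CUBIC)
    for j in range(0,wd,5): # ticks each 5 px
        X=int((j+.5)*k); cv2.line(o,(X,0),(X,8 if (x+j)%10 else 16),(255,0,255),1)
        if (x+j)%10==0: cv2.putText(o,str(x+j),(X-10,28),0,.4,(255,0,255),1)
    for j in range(0,h,5):
        Y=int((j+.5)*k); cv2.line(o,(0,Y),(8 if (y+j)%10 else 16,Y),(255,0,255),1)
        if (y+j)%10==0: cv2.putText(o,str(y+j),(18,Y+4),0,.4,(255,0,255),1)
    return o
def sv(n,*a): cv2.imwrite(f"pics/{n}.png",crop(*a))
E
python3 - <<'E'
from h import *
t=cv2.imread("pics/top0.png"); s=cv2.imread("pics/scene0.png")
sv("d1",t,250,155,80,60,10)
sv("d2",t,205,185,75,50,10)
cv2.imwrite("pics/d3.png",np.hstack([crop(t,140,195,30,30,13),crop(t,335,270,30,30,13)]))
cv2.imwrite("pics/d4.png",np.hstack([crop(s,170,255,30,45,13),crop(s,357,200,30,45,13)]))
sv("d5",s,225,200,80,60,10)
E
```

```text
(no output)
```

View pics/d1.png

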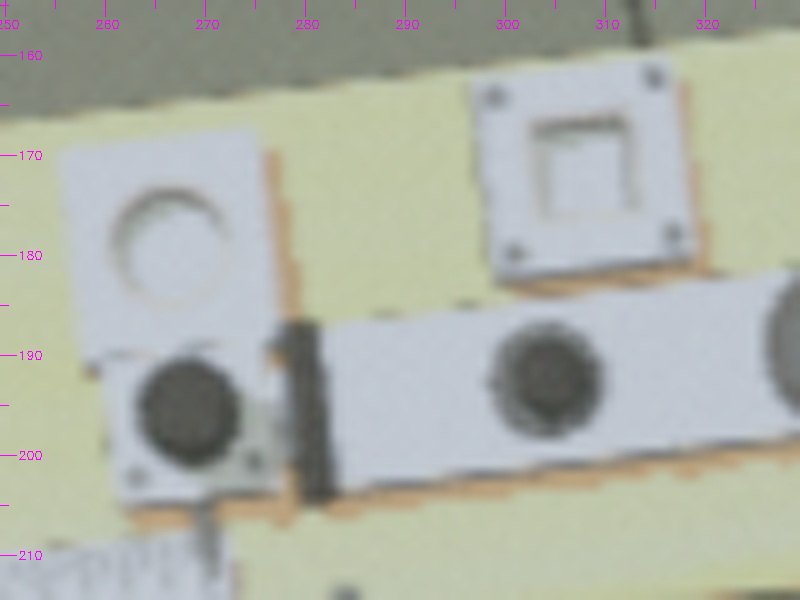

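View pics/d2.png

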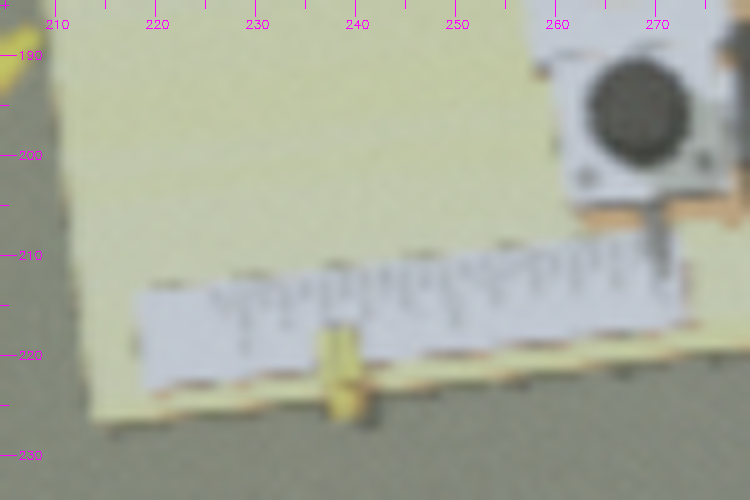

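View pics/d3.png

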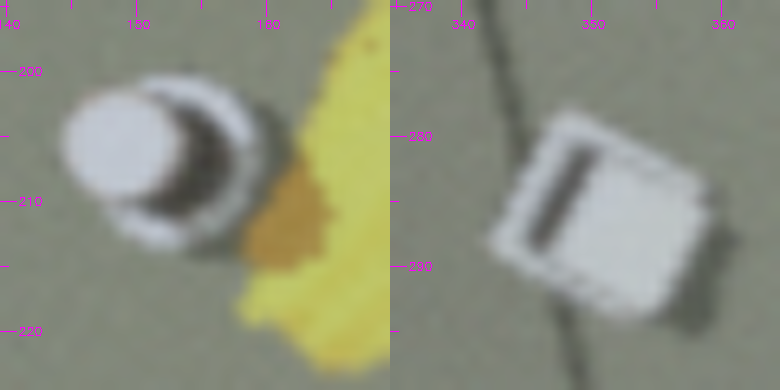

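View pics/d4.png

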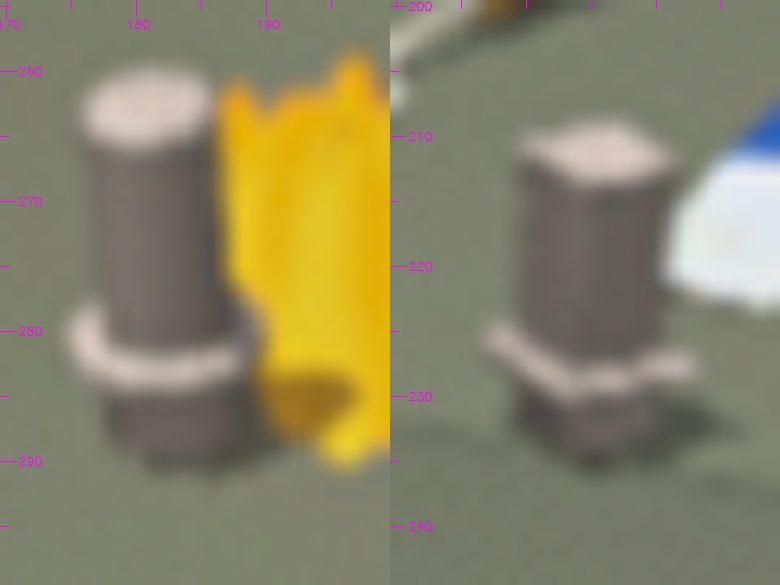

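View pics/d5.png

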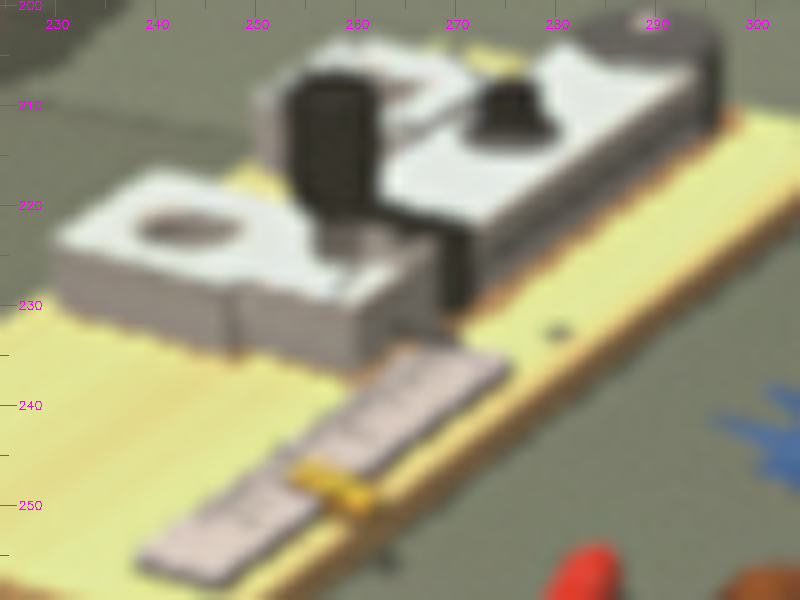

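Run:
```python
from h import *
np.set_printoptions(precision=4,suppress=True)
for n,uv,z in[("rs",(266.6,179.1),.034),("ss",(307.9,171.2),.034),("knob",(268.2,195.5),.083),("btn",(304.6,192.2),.05),("ptr",(270.8,212),.01),("rider",(238.3,217),.012),("rstop",(148.8,205.7),.061),("rflange",(153.4,207),.019),("sstop",(352.7,287.3),.061)]:
    print(n,w("top",uv,z))
for n,uv,z in[("rs",(243.4,222.3),.034),("rstop",(181,262.9),.061),("sstop",(373,211.2),.061),("knob",(258,207),.083)]: print("scene",n,w("scene",uv,z))
print(tri((181,262.9),(148.8,205.7)),tri((373,211.2),(352.7,287.3)),tri((243.4,222.3),(266.6,179.1)))
# gauge direction from board edges in top (z ~? use block edges) 
for a,b in[((296.7,162.6),(316.8,160.6)),((299.2,182.7),(318.9,180.3)),((296.7,162.6),(299.2,182.7)),((316.8,160.6),(318.9,180.3)),((333,201.6-3),(283,204.0)),((239.,267),(0,0))][:4]:
    d=w("top",a,.034)-w("top",b,.034); print(np.degrees(np.arctan2(d[1],d[0])))
# board corners at z~.01
A=w("top",(205+17/5.5,150+123/5.5),.01);B=w("top",(205+738/5.5,150+40/5.5),.01);C=w("top",(205+52/5.5,150+424/5.5),.01);D=w("top",(205+773/5.5,150+338/5.5),.01)
for p,q in((A,B),(C,D),(A,C),(B,D)):
    d=p-q; print(np.linalg.norm(d),np.degrees(np.arctan2(d[1],d[0])))
print(A,B,C,D)
# square stop edges
for a,b in[((342.3,288),(348,278.2)),((342.3,288),(353.6,294.2)),((348,278.2),(359.2,284)),((351,281),(346.3,288.5))]:
    d=w("top",a,.03)-w("top",b,.03); print("sq",np.linalg.norm(d),np.degrees(np.arctan2(d[1],d[0])))
```

```text
rs [0.6802 0.0198 0.034 ]
ss [ 0.701 -0.078  0.034]
knob [0.6371 0.0141 0.083 ]
btn [ 0.6493 -0.0703  0.05  ]
ptr [0.6034 0.0085 0.01  ]
rider [0.5897 0.0865 0.012 ]
rstop [0.6097 0.291  0.061 ]
rflange [0.6093 0.29   0.019 ]
sstop [ 0.4312 -0.184   0.061 ]
scene rs [0.6793 0.0181 0.034 ]
scene rstop [0.6072 0.2907 0.061 ]
scene sstop [ 0.4287 -0.1877  0.061 ]
scene knob [0.6387 0.0083 0.083 ]
[0.609  0.2905 0.0605] [ 0.4295 -0.185   0.0615] [0.6795 0.0192 0.0344]
96.8248730247827
98.09642099677447
8.082977143964401
6.967636801659093
0.31984798158085365 97.7287607185321
0.3181912520441912 97.94951004675428
0.13359093562854138 8.151315797111465
0.13236309294131898 7.43706255082456
[0.6965 0.1625 0.01  ] [ 0.7395 -0.1545  0.01  ] [0.5643 0.1435 0.01  ] [ 0.6083 -0.1716  0.01  ]
sq 0.02666389357601153 150.49962482454748
sq 0.030119240892492342 62.50644382439302
sq 0.029511116779786947 63.84039612720018
sq 0.020818726078591466 -31.399465025975655
```

Both cameras agree to within about 3 mm. The gauge x axis is at about 7.8° and the square stop's sides at about 61.5°. I'll write a helper that converts a world target into the move's own axes, then approach the square stop.

```bash
cat >> h.py <<'E'
from scipy.spatial.transform import Rotation as Ro
def go(x,y,z,yaw,pos=None,rot=None):
    o=bot.get_obs(); p=np.array(pos if pos is not None else o["ee_pos"]); R0=Ro.from_euler("xyz",rot if rot is not None else o["tcp_rot"],degrees=True)
    R1=Ro.from_euler("xyz",[180,0,yaw],degrees=True)
    print("shift",np.round(R0.inv().apply(np.array([x,y,z])-p),4),"turn",np.round((R0.inv()*R1).as_rotvec(),4), "t",o["time"],"q",np.round(o["q"],1),"F",np.round(o["wrist_force"],1))
E
python3 -c "
from h import *
go(.430,-.185,.12,-118.5)"
```

```text
shift [-0.2011 -0.3124  0.1109] turn [6.000e-04 1.100e-03 9.312e-01] t 0.1 q [-65.1   5.   10.   95.1  -0.   90. ] F [-0.6  0.2 -0.2]
```

```bash
python3 -m creep '[[-0.201,-0.312,0.111,0,0.001,0.931,0.6],[-0.201,-0.312,0.111,0,0.001,0.931,0.6],[-0.201,-0.312,0.111,0,0.001,0.931,0.6],[-0.201,-0.312,0.111,0,0.001,0.931,0.6],[-0.201,-0.312,0.111,0,0.001,0.931,0.6],[-0.201,-0.312,0.111,0,0.001,0.931,0.6],[-0.201,-0.312,0.111,0,0.001,0.931,0.6],[-0.201,-0.312,0.111,0,0.001,0.931,0.6]]'
python3 - <<'E'
from h import *
for n in("scene","top"): cv2.imwrite(f"pics/{n}1.png",optics.camera(n)[:,:,::-1])
t=cv2.imread("pics/top1.png"); s=cv2.imread("pics/scene1.png")
cv2.imwrite("pics/e1.png",np.hstack([crop(t,320,255,65,60,6),crop(s,340,165,65,60,6)]))
print(bot.get_obs()); go(.43,-.185,.03,-118.5)
E
```

```text
time: 0.9
ee_pos: [0.4165, -0.2083, 0.1234]
tcp_rot: [-180.0, 0.7, -117.0]
wrist_force: [0.5, -0.2, -0.6]
opening: 0.051
{'time': 1.0, 'q': array([-26.97034117,  -7.26755991, -14.07181773,  83.36258343,
         0.71751215, 179.929212  ]), 'qd': array([-3.65036023, -0.51395837,  2.0454318 ,  1.92453547, -1.6815469 ,
        0.38565372]), 'joint_efforts': array([ 2.23631769e+00, -3.93711340e+01,  4.71139383e+01, -6.04343321e-01,
        3.92267928e-01, -3.27569561e-02]), 'ee_pos': array([ 0.41607177, -0.20772347,  0.12182865]), 'tcp_rot': array([ 179.8340323 ,    0.7177147 , -116.90163737]), 'wrist_force': array([-0.57435418, -0.14461393, -0.638559  ]), 'torque': array([ 0.00794657,  0.00833267, -0.02443316]), 'opening': 0.050969346875550346}
shift [-0.0254 -0.0024  0.0921] turn [0.0031 0.0125 0.0279] t 1.0 q [-27.   -7.3 -14.1  83.4   0.7 179.9] F [-0.6 -0.1 -0.6]
```

View pics/e1.png

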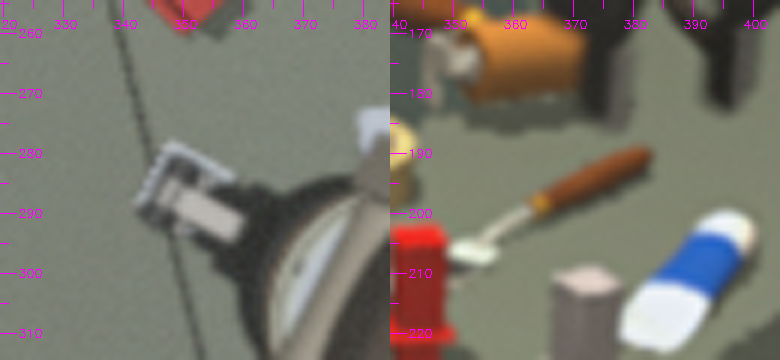

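The last joint ran into its 180° limit at this yaw. I'll use the other pair of sides instead, yaw -28.5°, with the jaws ending up along the gauge's x when placing.

```bash
python3 -c "
from h import *
go(.430,-.185,.12,-28.5)"; python3 -m creep '[[-0.025,-0.002,0,0,0,-0.15,0.6],[-0.025,-0.002,0,0,0,-0.3,0.6],[-0.025,-0.002,0,0,0,-0.45,0.6],[-0.025,-0.002,0,0,0,-0.6,0.6],[-0.025,-0.002,0,0,0,-0.75,0.6],[-0.025,-0.002,0,0,0,-0.9,0.6],[-0.025,-0.002,0,0,0,-1.05,0.6],[-0.025,-0.002,0,0,0,-1.2,0.6]]'; python3 -c "
from h import *
go(.430,-.185,.12,-28.5)"
```

```text
shift [-0.0265 -0.0021  0.0022] turn [-0.0074  0.0122 -1.5429] t 1.0 q [-27.   -7.3 -14.1  83.4   0.7 179.9] F [-0.6 -0.1 -0.6]
time: 1.8
ee_pos: [0.4284, -0.1902, 0.1245]
tcp_rot: [-179.4, 0.2, -48.2]
wrist_force: [-0.6, 0.2, 0.2]
opening: 0.0512
shift [-0.0028 -0.0046  0.0045] turn [-0.011   0.0019 -0.3441] t 1.8 q [-24.3  -7.  -13.5  83.4   0.6 113.9] F [-0.6  0.2  0.2]
```

```bash
python3 -m creep '[[-0.003,-0.005,0.004,-0.011,0.002,-0.15,0.6],[-0.003,-0.005,0.004,-0.011,0.002,-0.3,0.6],[-0.003,-0.005,0.004,-0.011,0.002,-0.344,0.6],[-0.003,-0.005,0.004,-0.011,0.002,-0.344,0.6]]'
python3 - <<'E'
from h import *
for n in("scene","top"): cv2.imwrite(f"pics/{n}2.png",optics.camera(n)[:,:,::-1])
t=cv2.imread("pics/top2.png"); s=cv2.imread("pics/scene2.png")
cv2.imwrite("pics/e2.png",np.hstack([crop(t,320,255,65,60,6),crop(s,340,165,65,60,6)]))
o=bot.get_obs();print(o["ee_pos"],o["tcp_rot"]); go(.43,-.185,.03,-28.5)
E
```

```text
time: 2.2
ee_pos: [0.4303, -0.1845, 0.1205]
tcp_rot: [-180.0, 0.0, -28.8]
wrist_force: [0.8, -0.3, 0.1]
opening: 0.0511
[ 0.4303969  -0.1843609   0.12050799] [-1.79988560e+02 -6.12919163e-03 -2.89302824e+01]
shift [-0.      0.0008  0.0905] turn [-0.0002 -0.0001 -0.0075] t 2.3 q [-23.2  -7.  -14.   83.    0.   95.7] F [ 1.8  0.9 -0.2]
```

View pics/e2.png

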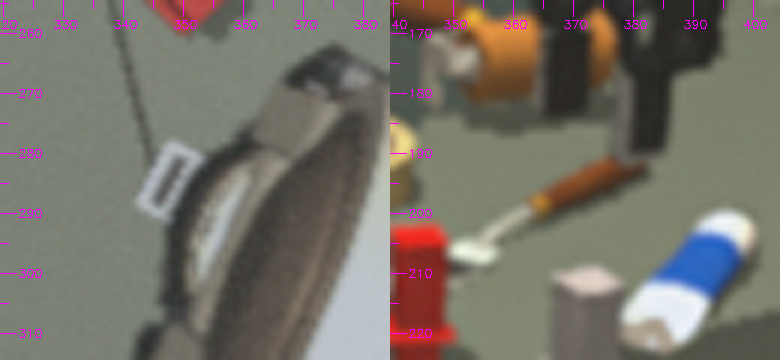

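The scene view shows the open fingers at x≈368 and 382, either side of the stop's line at 373. I'll go down.

```bash
python3 -m creep '[[0,0.001,0.03,0,0,-0.008,0.6],[0,0.001,0.055,0,0,-0.008,0.6],[0,0.001,0.075,0,0,-0.008,0.6],[0,0.001,0.088,0,0,-0.008,0.6],[0,0.001,0.088,0,0,-0.008,0.6]]'
python3 - <<'E'
from h import *
s=optics.camera("scene")[:,:,::-1].copy(); sv("e3",s,330,165,90,75,8)
E
```

```text
time: 2.8
ee_pos: [0.4291, -0.1845, 0.0309]
tcp_rot: [-180.0, 0.2, -28.4]
wrist_force: [0.6, -0.0, -0.1]
opening: 0.0511
```

View pics/e3.png

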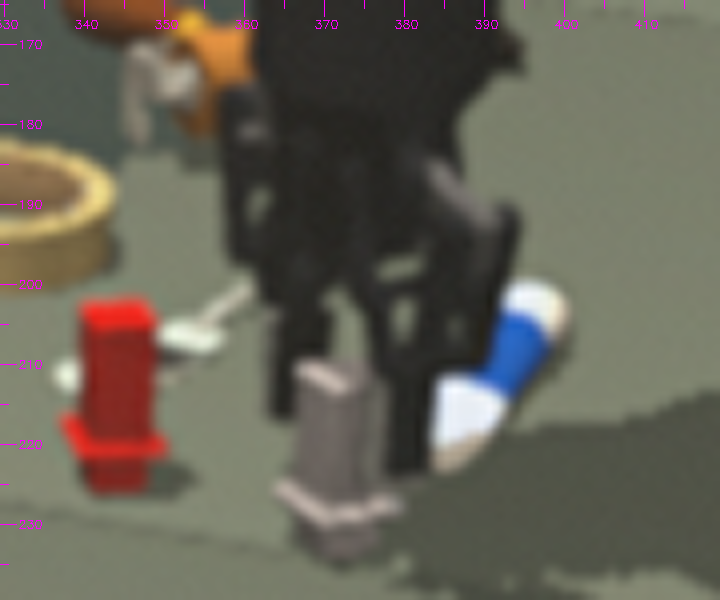

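The stop at (372,215) stands between the fingers, which are at x≈367 and x≈381. Closing.

```bash
python3 -m creep '[[0,0,0,0,0,0,0],[0,0,0,0,0,0,0],[0,0,0,0,0,0,0],[0,0,0,0,0,0,0],[0,0,0,0,0,0,0]]' 40
python3 -m creep '[[0,0,-0.02,0,0,0,0],[0,0,-0.05,0,0,0,0],[0,0,-0.08,0,0,0,0],[0,0,-0.08,0,0,0,0]]'
python3 - <<'E'
from h import *
s=optics.camera("scene")[:,:,::-1].copy(); sv("e4",s,330,155,90,75,8)
go(.701,-.078,.11,7.8)
E
```

```text
time: 3.35
ee_pos: [0.4308, -0.1851, 0.0336]
tcp_rot: [-180.0, -0.1, -28.3]
wrist_force: [-0.1, 0.1, 4.8]
opening: 0.0214
time: 3.75
ee_pos: [0.4318, -0.1855, 0.1165]
tcp_rot: [-179.9, -0.3, -28.3]
wrist_force: [1.1, 0.1, -0.9]
opening: 0.0213
shift [ 0.1867 -0.2224  0.0051] turn [ 4.000e-04 -3.700e-03 -6.305e-01] t 3.8 q [-23.3  -7.  -14.7  82.1   0.   95.1] F [ 0.6  0.2 -1.6]
```

View pics/e4.png

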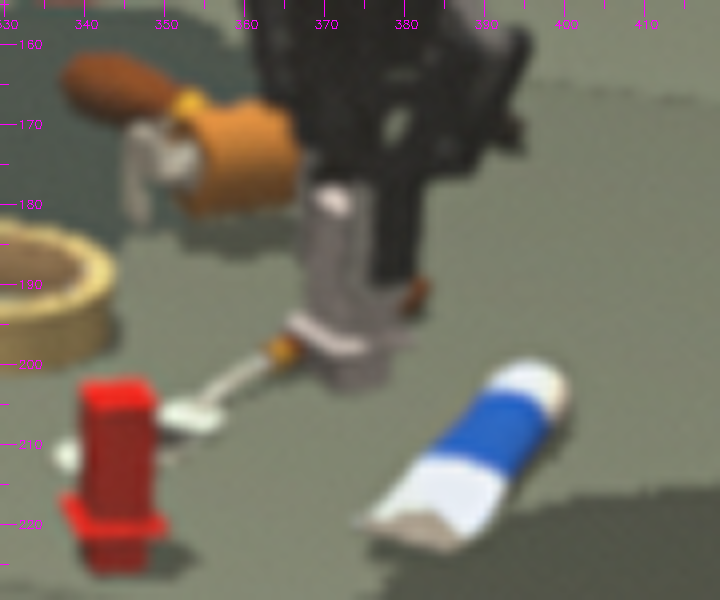

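```bash
python3 -m creep '[[0.187,-0.222,0.004,0,-0.004,-0.63,0],[0.187,-0.222,0.004,0,-0.004,-0.63,0],[0.187,-0.222,0.004,0,-0.004,-0.63,0],[0.187,-0.222,0.004,0,-0.004,-0.63,0],[0.187,-0.222,0.004,0,-0.004,-0.63,0],[0.187,-0.222,0.004,0,-0.004,-0.63,0],[0.187,-0.222,0.004,0,-0.004,-0.63,0],[0.187,-0.222,0.004,0,-0.004,-0.63,0]]'
python3 - <<'E'
from h import *
for n in("scene","top"): cv2.imwrite(f"pics/{n}3.png",optics.camera(n)[:,:,::-1])
t=cv2.imread("pics/top3.png"); s=cv2.imread("pics/scene3.png")
sv("f1",t,265,140,80,60,10); sv("f2",s,225,165,80,60,10)
o=bot.get_obs();print(o["ee_pos"],o["tcp_rot"]); go(.701,-.078,.08,7.8)
E
```

```text
time: 4.6
ee_pos: [0.6997, -0.0775, 0.1056]
tcp_rot: [-179.9, 0.4, 7.8]
wrist_force: [-0.7, 0.0, -1.1]
opening: 0.0217
[ 0.69908331 -0.07846861  0.10787331] [-179.90414037    0.27616445    7.74744013]
shift [ 0.0021 -0.0002  0.0279] turn [-0.0017  0.0048 -0.0009] t 4.7 q [-6.4 26.2 22.3 86.3  0.  75.8] F [-0.3 -0.2 -1.4]
```

View pics/f1.png

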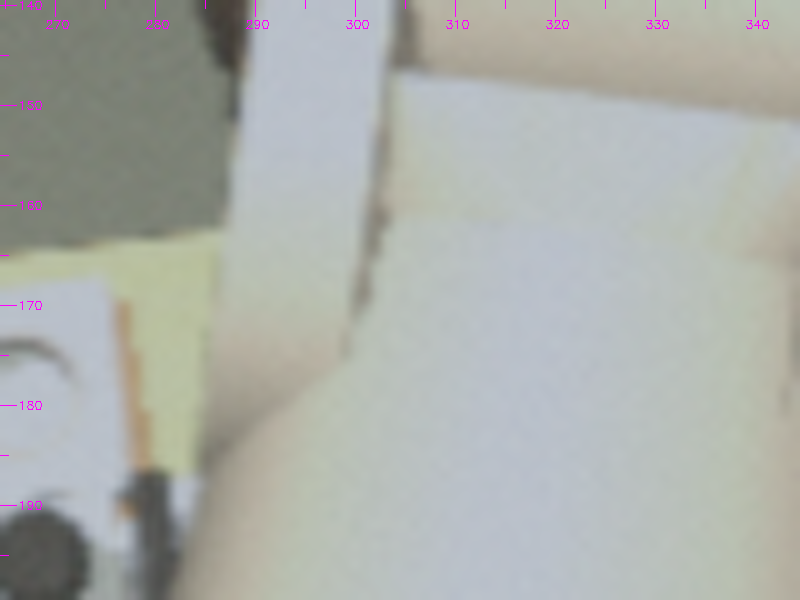

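View pics/f2.png

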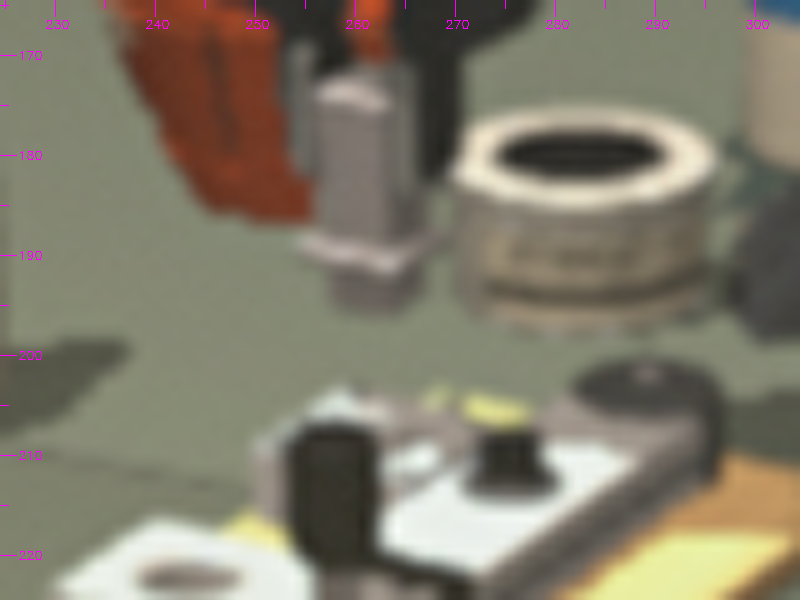

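The top view is blocked by the arm, so I'll use the scene camera. I'll overlay a wireframe of the stop at its expected pose, plus the socket, and compare.

```bash
cat >> h.py <<'E'
def sqstop(c,yaw,foot): # c xy, returns dict of corner sets
    c=np.array(c);a=np.radians(yaw);R=np.array([[np.cos(a),-np.sin(a)],[np.sin(a),np.cos(a)]])
    q=np.array([[1,1],[1,-1],[-1,-1],[-1,1]])
    return [np.c_[c+(q*h)@R.T,np.full(4,foot+z)] for h,z in((.010,.0015),(.015,.015),(.015,.019),(.011,.061))]
def circ(c,r,z): 
    a=np.linspace(0,2*np.pi,60); return np.c_[c[0]+r*np.cos(a),c[1]+r*np.sin(a),np.full(60,z)]
def over(im,n,sets,x,y,k,cols):
    for S,c in zip(sets,cols):
        p=pj(n,S); p=((p-[x,y]+.5)*k).astype(np.int32); cv2.polylines(im,[p],True,c,1)
    return im
E
python3 - <<'E'
from h import *
s=optics.camera("scene")[:,:,::-1].copy(); o=bot.get_obs(); p=o["ee_pos"]; print(p,o["tcp_rot"],o["wrist_force"])
g=np.array([-np.sin(np.radians(7.8)),np.cos(np.radians(7.8))])
im=crop(s,225,165,80,60,10)
st=sqstop(p[:2],7.8,p[2]-.0325)
over(im,"scene",st,225,165,10,[(0,0,255)]*4)
blk=sqstop((.701,-.078),7.8,0)[0]; 
def sq(c,h,z): 
    q=sqstop(c,7.8,0)[0]; r=np.array(c); return np.c_[r+(q[:,:2]-r)*h/.010,np.full(4,z)]
over(im,"scene",[sq((.701,-.078),.024,.034),sq((.701,-.078),.0112,.034),circ((.6802,.0198),.0132,.034),circ((.6371,.0141),.012,.083),circ((.6371,.0141),.012,.048),circ((.6493,-.0703),.009,.05)],225,165,10,[(0,160,0)]*6)
cv2.imwrite("pics/f3.png",im)
E
```

```text
[ 0.69912901 -0.07868706  0.10865878] [-179.91678987    0.21384332    7.7273254 ] [ 0.61233219 -0.35270697 -0.54926305]
```

View pics/f3.png

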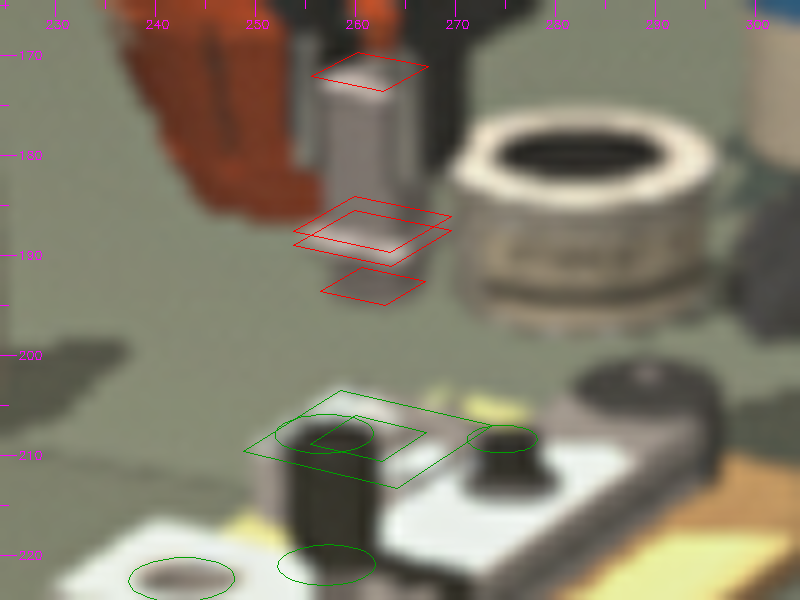

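The stop overlay and the gauge overlay show the same ~0.7 px bias. So the stop is centred on the TCP and the socket is at about (0.701, -0.078). I'll lower to just above the mouth and check.

```bash
python3 -c "
from h import *
go(.701,-.078,.074,7.8)"; python3 -m creep '[[0.002,-0.001,0.015,0,0.003,-0.001,0],[0.002,-0.001,0.035,0,0.003,-0.001,0],[0.002,-0.001,0.035,0,0.003,-0.001,0],[0.002,-0.001,0.035,0,0.003,-0.001,0]]'
python3 - <<'E'
from h import *
s=optics.camera("scene")[:,:,::-1].copy(); o=bot.get_obs(); p=o["ee_pos"]; print(p,o["tcp_rot"],o["wrist_force"])
im0=crop(s,235,175,50,55,11)
im=im0.copy()
over(im,"scene",sqstop(p[:2],7.8,p[2]-.0325),235,175,11,[(0,0,255)]*4)
def sq(c,h,z): 
    q=sqstop(c,7.8,0)[0]; r=np.array(c); return np.c_[r+(q[:,:2]-r)*h/.010,np.full(4,z)]
over(im,"scene",[sq((.701,-.078),.024,.034),sq((.701,-.078),.0112,.034),circ((.6371,.0141),.012,.083),circ((.6493,-.0703),.009,.05)],235,175,11,[(0,160,0)]*6)
cv2.imwrite("pics/f4.png",np.hstack([im0,im])[:, :1100]); cv2.imwrite("pics/f4.png",cv2.resize(np.hstack([im0,im]),(800,440)))
go(.701,-.078,.0515,7.8)
E
```

```text
shift [ 0.0021 -0.0004  0.0347] turn [-0.0015  0.0037 -0.0013] t 4.75 q [-6.4 26.2 22.3 86.3  0.  75.8] F [ 0.6 -0.4 -0.5]
time: 5.15
ee_pos: [0.7011, -0.0773, 0.0745]
tcp_rot: [-179.9, 0.0, 7.8]
wrist_force: [0.3, -0.5, -1.4]
opening: 0.0216
[ 0.70161984 -0.07724982  0.07510345] [-1.79937499e+02 -5.21625652e-02  7.79529832e+00] [ 0.43719671  0.60903031 -0.20651652]
shift [-0.0007  0.0007  0.0236] turn [-0.0011 -0.0009 -0.0001] t 5.2 q [-6.3 26.4 18.8 82.5  0.1 75.9] F [ 0.4  0.6 -0.2]
```

View pics/f4.png

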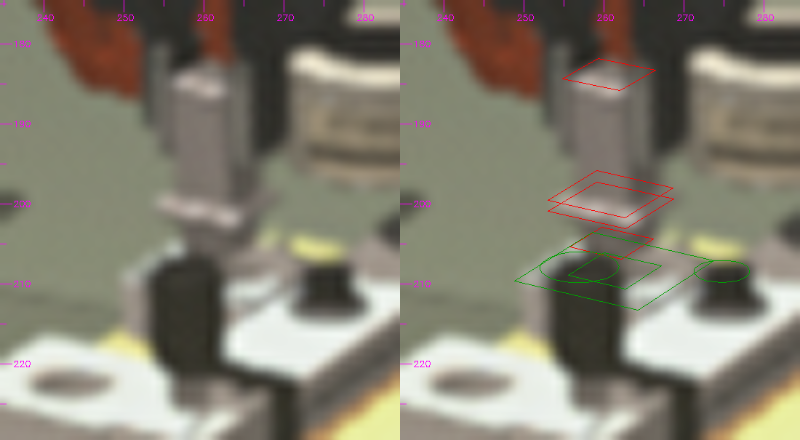

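```bash
python3 -m creep '[[0,0,0.004,0,0,0,0],[0,0,0.008,0,0,0,0],[0,0,0.012,0,0,0,0],[0,0,0.012,0,0,0,0]]'; python3 -c "
from h import *
o=bot.get_obs();print(o['wrist_force'],o['torque']);go(.701,-.078,.0515,7.8)"
```

```text
time: 5.6
ee_pos: [0.7015, -0.077, 0.0608]
tcp_rot: [-179.9, 0.1, 7.8]
wrist_force: [0.7, -1.5, -2.2]
opening: 0.0213
[ 0.72933152 -1.4910112  -2.18690259] [-0.34244642 -0.02346288  0.05756927]
shift [-0.0007  0.0009  0.0093] turn [-0.0012  0.0012  0.0004] t 5.6 q [-6.3 26.6 17.6 81.1  0.1 75.9] F [ 0.7 -1.5 -2.2]
```

The foot is about 5 mm inside the mouth with only a slight side force toward -y. I'll nudge that way and push it home.

```bash
python3 -m creep '[[0,0.001,0.003,0,0,0,0],[0,0.001,0.006,0,0,0,0],[0,0.001,0.009,0,0,0,0],[0,0.001,0.011,0,0,0,0],[0,0.001,0.012,0,0,0,0]]'
python3 - <<'E'
from h import *
o=bot.get_obs();print(o['ee_pos'],o['wrist_force'],o['torque'])
s=optics.camera("scene")[:,:,::-1].copy();cv2.imwrite("pics/f5.png",crop(s,235,175,60,55,11))
E
```

```text
time: 6.1
ee_pos: [0.7019, -0.0777, 0.0526]
tcp_rot: [-179.9, -0.1, 7.8]
wrist_force: [-12.3, 0.7, 23.7]
opening: 0.0215
[ 0.70188373 -0.0777037   0.05257192] [-12.33754206   0.69896786  23.7075781 ] [ 0.15529526  2.34460124 -0.04913661]
```

View pics/f5.png

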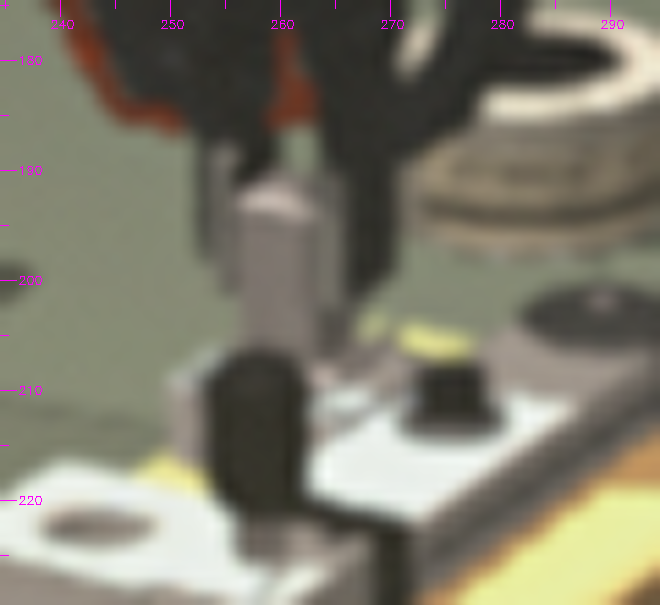

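```bash
python3 -m creep '[[-0.001,0,0,0,0,0,0],[-0.0015,0,0,0,0,0,0],[-0.0015,0,0,0,0,0,0]]'
python3 - <<'E'
from h import *
o=bot.get_obs();print(o['ee_pos'],o['wrist_force'],o['torque'])
E
```

```text
time: 6.45
ee_pos: [0.7017, -0.0777, 0.0525]
tcp_rot: [-179.9, -0.2, 7.8]
wrist_force: [-2.7, 1.8, 13.3]
opening: 0.0211
[ 0.70172556 -0.07771023  0.05253655] [-2.72349704  1.80799112 13.27159064] [0.28427927 0.46612556 0.03732763]
```

```bash
python3 -m creep '[[-0.0015,0,-0.001,0,0,0,0.2],[-0.0015,0,-0.001,0,0,0,0.42],[-0.0015,0,-0.001,0,0,0,0.42],[-0.0015,0,-0.001,0,0,0,0.42]]'; python3 -m creep '[[0,0,-0.03,0,0,0,0.42],[0,0,-0.07,0,0,0,0.42],[0,0,-0.1,0,0,0,0.42],[0,0,-0.1,0,0,0,0.42]]';python3 - <<'E'
from h import *
o=bot.get_obs();print(o['ee_pos'],o['wrist_force'],o['torque'])
s=optics.camera("scene")[:,:,::-1].copy();im0=crop(s,235,175,60,55,7); im=im0.copy()
over(im,"scene",sqstop((.701,-.078),7.8,.019),235,175,7,[(0,0,255)]*4)
cv2.imwrite("pics/f6.png",np.hstack([im0,im]))
# next: round stop
go(.609,.2905,.13,60)
E
```

```text
time: 6.85
ee_pos: [0.6987, -0.0781, 0.0499]
tcp_rot: [-179.9, 0.1, 7.8]
wrist_force: [-0.3, -1.1, -0.2]
opening: 0.0359
time: 7.25
ee_pos: [0.7006, -0.0785, 0.1557]
tcp_rot: [180.0, -0.4, 7.8]
wrist_force: [1.1, 0.1, 0.6]
opening: 0.036
[ 0.70060018 -0.07853761  0.15572531] [1.06518874 0.05201425 0.63944697] [0.00479599 0.02632601 0.01744087]
shift [-0.04   -0.3779  0.0229] turn [ 0.001  -0.0033 -0.9106] t 7.3 q [-6.4 26.1 27.1 90.8  0.1 75.7] F [ 0.1 -0.3 -0.7]
```

View pics/f6.png

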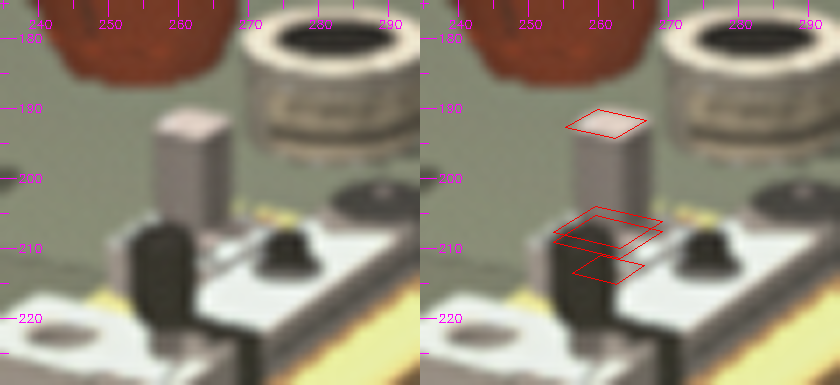

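The square stop stands upright in its socket, with its top at (262,192) within about 1 px of the home overlay. Next is the round stop, with the jaws along the gauge y.

```bash
python3 -m creep '[[-0.040,-0.378,0.02,0,-0.003,-0.15,0.55],[-0.040,-0.378,0.02,0,-0.003,-0.3,0.55],[-0.040,-0.378,0.02,0,-0.003,-0.45,0.55],[-0.040,-0.378,0.02,0,-0.003,-0.6,0.55],[-0.040,-0.378,0.02,0,-0.003,-0.75,0.55],[-0.040,-0.378,0.02,0,-0.003,-0.9,0.55],[-0.040,-0.378,0.02,0,-0.003,-1.05,0.55],[-0.040,-0.378,0.02,0,-0.003,-1.2,0.55]]'; python3 -c "
from h import *
go(.609,.2905,.11,97.8)"
```

```text
time: 8.1
ee_pos: [0.6059, 0.2937, 0.1288]
tcp_rot: [-179.7, 0.1, 77.1]
wrist_force: [0.6, -0.8, 0.8]
opening: 0.0466
shift [-0.0024  0.0039  0.0188] turn [-0.0054  0.0015 -0.3619] t 8.1 q [25.8 21.7 18.6 87.2  0.1 38.8] F [ 0.6 -0.8  0.8]
```

```bash
python3 -m creep '[[-0.002,0.004,0.018,-0.005,0.002,-0.15,0.55],[-0.002,0.004,0.018,-0.005,0.002,-0.3,0.55],[-0.002,0.004,0.018,-0.005,0.002,-0.362,0.55],[-0.002,0.004,0.018,-0.005,0.002,-0.362,0.55]]'
python3 - <<'E'
from h import *
s=optics.camera("scene")[:,:,::-1].copy();im=crop(s,155,225,70,75,8); p=bot.get_obs()["ee_pos"]
over(im,"scene",[circ((.609,.2905),.011,.061),circ((.609,.2905),.016,.019),circ(p[:2],.011,.061),circ(p[:2],.003,p[2])],155,225,8,[(0,0,255)]*2+[(0,255,0)]*2)
cv2.imwrite("pics/g1.png",im)
go(.609,.2905,.031,97.8)
E
```

```text
time: 8.5
ee_pos: [0.6105, 0.2877, 0.1111]
tcp_rot: [-180.0, -0.0, 97.4]
wrist_force: [-0.2, -0.9, 0.9]
opening: 0.0471
shift [ 0.0031 -0.0014  0.0805] turn [ 0.0005 -0.0003 -0.01  ] t 8.55 q [25.2 21.6 16.6 84.9  0.  18. ] F [-0.3 -0.9  0.8]
```

View pics/g1.png

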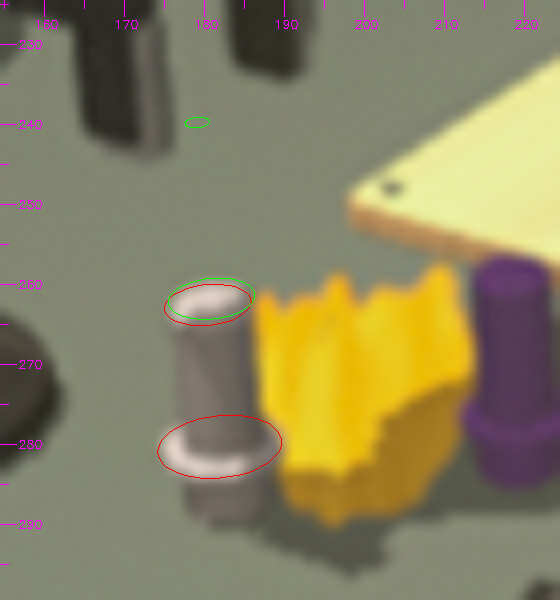

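The open fingers at x≈170 and 187 straddle the stop at (181,262). The red overlay fits it. Going down and closing.

```bash
python3 -m creep '[[0.003,-0.001,0.03,0,0,-0.01,0.55],[0.003,-0.001,0.055,0,0,-0.01,0.55],[0.003,-0.001,0.07,0,0,-0.01,0.55],[0.003,-0.001,0.078,0,0,-0.01,0.55],[0.003,-0.001,0.078,0,0,-0.01,0.55]]'
python3 -m creep '[[0,0,0,0,0,0,0],[0,0,0,0,0,0,0],[0,0,0,0,0,0,0],[0,0,0,0,0,0,0],[0,0,0,0,0,0,0]]' 40
python3 -c "
from h import *
o=bot.get_obs();print(o['ee_pos'],o['opening'])"
python3 -m creep '[[0,0,-0.02,0,0,0,0],[0,0,-0.05,0,0,0,0],[0,0,-0.09,0,0,0,0],[0,0,-0.09,0,0,0,0]]'
python3 - <<'E'
from h import *
o=bot.get_obs();p=o['ee_pos'];print(o['ee_pos'],o['opening'])
s=optics.camera("scene")[:,:,::-1].copy();im0=crop(s,155,190,50,75,8); im=im0.copy()
f=p[2]-.032
over(im,"scene",[circ(p[:2],.011,f+.061),circ(p[:2],.016,f+.019),circ(p[:2],.012,f)],155,190,8,[(0,0,255)]*3)
cv2.imwrite("pics/g2.png",np.hstack([im0,im]))
go(.680,.0195,.13,97.8)
E
```

```text
time: 9.05
ee_pos: [0.6096, 0.2905, 0.0341]
tcp_rot: [179.9, -0.0, 97.8]
wrist_force: [-0.7, 0.6, -0.8]
opening: 0.047
time: 9.55
ee_pos: [0.6108, 0.2912, 0.0367]
tcp_rot: [179.7, -0.1, 97.9]
wrist_force: [0.5, 0.8, 7.1]
opening: 0.0205
[0.61081674 0.29120011 0.0366878 ] 0.02046008058556378
time: 9.95
ee_pos: [0.6117, 0.2916, 0.1315]
tcp_rot: [179.4, -0.2, 97.9]
wrist_force: [0.8, 0.2, -0.2]
opening: 0.0214
[0.61174732 0.2915539  0.13153767] 0.021358445700297084
shift [-0.2787  0.0309 -0.0019] turn [ 0.0076 -0.0025  0.0016] t 10.0 q [25.5 21.4 18.2 86.3  0.  17.6] F [ 0.8  0.1 -1.7]
```

View pics/g2.png

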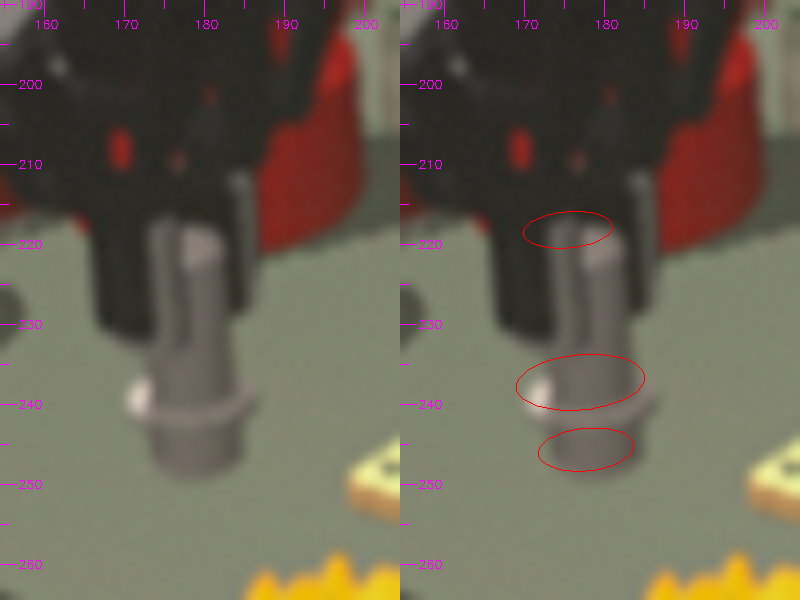

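```bash
python3 -m creep '[[-0.279,0.031,0,0.008,-0.003,0.002,0],[-0.279,0.031,0,0.008,-0.003,0.002,0],[-0.279,0.031,0,0.008,-0.003,0.002,0],[-0.279,0.031,0,0.008,-0.003,0.002,0],[-0.279,0.031,0,0.008,-0.003,0.002,0],[-0.279,0.031,0,0.008,-0.003,0.002,0],[-0.279,0.031,0,0.008,-0.003,0.002,0],[-0.279,0.031,0,0.008,-0.003,0.002,0]]'; python3 -c "
from h import *
go(.680,.0195,.08,97.8)"
```

```text
time: 10.8
ee_pos: [0.6784, 0.018, 0.1234]
tcp_rot: [-179.6, 0.1, 97.7]
wrist_force: [0.6, 0.8, -0.9]
opening: 0.0207
shift [0.0013 0.0021 0.0434] turn [-0.0075  0.0016 -0.0018] t 10.8 q [ 1.6 22.6 19.2 87.  -0.1 -6.1] F [ 0.6  0.8 -0.9]
```

```bash
python3 -m creep '[[0.001,0.002,0.015,-0.004,0.001,-0.002,0],[0.001,0.002,0.035,-0.006,0.001,-0.002,0],[0.001,0.002,0.041,-0.006,0.001,-0.002,0],[0.001,0.002,0.041,-0.006,0.001,-0.002,0]]';python3 - <<'E'
from h import *
s=optics.camera("scene")[:,:,::-1].copy();o=bot.get_obs();p=o['ee_pos'];print(o['ee_pos'],o['tcp_rot'])
im0=crop(s,220,180,50,55,8); im=im0.copy()
f=p[2]-.0365
over(im,"scene",[circ(p[:2],.011,f+.061),circ(p[:2],.016,f+.019),circ(p[:2],.012,f),circ((.680,.0195),.0132,.034),circ((.6371,.0141),.012,.083)],220,180,8,[(0,0,255)]*3+[(0,160,0)]*2)
cv2.imwrite("pics/g3.png",np.hstack([im0,im]))
go(.680,.0195,.065,97.8)
E
```

```text
time: 11.2
ee_pos: [0.6795, 0.0209, 0.0825]
tcp_rot: [-179.9, 0.0, 98.0]
wrist_force: [0.2, 0.4, -1.7]
opening: 0.0212
[0.68007501 0.02074845 0.08375718] [-1.79975246e+02  5.42521882e-02  9.79674929e+01]
shift [-0.0012 -0.0002  0.0188] turn [-0.0004  0.0009  0.0029] t 11.25 q [ 1.8 22.6 14.8 82.2 -0.1 -6.2] F [ 0.1  0.2 -0.8]
```

View pics/g3.png

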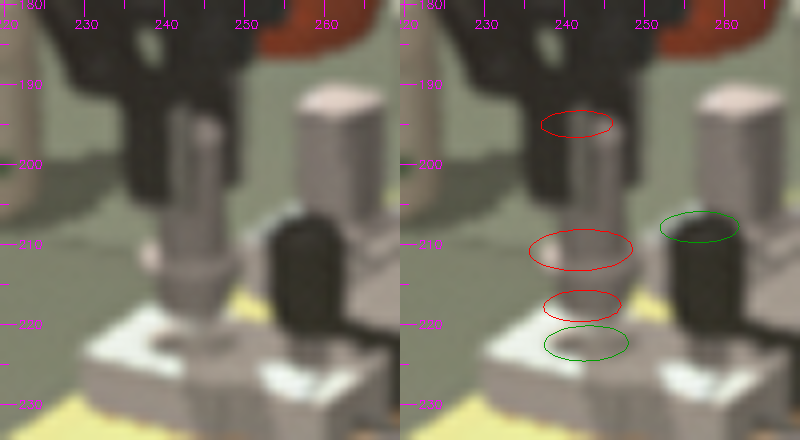

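The stop and the socket have nearly the same image bias, so it is centred to about 0.5 mm. Lowering gently.

```bash
python3 -m creep '[[-0.001,0,0.005,0,0,0.003,0],[-0.001,0,0.010,0,0,0.003,0],[-0.001,0,0.014,0,0,0.003,0],[-0.001,0,0.018,0,0,0.003,0],[-0.001,0,0.018,0,0,0.003,0]]'; python3 -c "
from h import *
o=bot.get_obs();print(o['wrist_force'],o['torque'],o['ee_pos']);go(.680,.0195,.055,97.8)"
```

```text
time: 11.75
ee_pos: [0.6806, 0.0189, 0.0653]
tcp_rot: [180.0, 0.0, 97.7]
wrist_force: [1.6, 1.9, -2.5]
opening: 0.0204
[ 1.5586476   1.94309123 -2.53032546] [ 0.40122552 -0.25073396 -0.03955713] [0.6805973  0.01886793 0.06527068]
shift [ 0.0007 -0.0005  0.0103] turn [ 0.0002  0.0007 -0.0012] t 11.75 q [ 1.6 22.9 13.1 80.2 -0.  -6.1] F [ 1.6  1.9 -2.5]
```

```bash
python3 -m creep '[[0.0007,0.0005,0.003,0,0,0,0],[0.0007,0.0005,0.006,0,0,0,0],[0.0007,0.0005,0.009,0,0,0,0],[0.0007,0.0005,0.011,0,0,0,0],[0.0007,0.0005,0.012,0,0,0,0]]'; python3 -c "
from h import *
o=bot.get_obs();print(o['wrist_force'],o['torque'],o['ee_pos'])"
```

```text
time: 12.25
ee_pos: [0.6812, 0.0195, 0.0554]
tcp_rot: [179.9, 0.1, 97.7]
wrist_force: [-5.3, 0.2, 14.0]
opening: 0.0208
[-5.31249478  0.15270261 13.98174476] [ 0.01153601  1.07268281 -0.01635529] [0.68120213 0.01948228 0.05540305]
```

Contact is at TCP z 0.0554, the expected home height, with 14 N up. I'll press once more to confirm, then release and look.

```bash
python3 -m creep '[[0,-0.0005,0.001,0,0,0,0],[0,-0.0005,0.001,0,0,0,0]]'; python3 -m creep '[[0,-0.0005,0,0,0,0,0.2],[0,-0.0005,0,0,0,0,0.42],[0,-0.0005,0,0,0,0,0.42],[0,-0.0005,0,0,0,0,0.42]]';python3 -m creep '[[0,0,-0.03,0,0,0,0.42],[0,0,-0.07,0,0,0,0.42],[0,0,-0.1,0,0,0,0.42],[0,0,-0.1,0,0,0,0.42]]';python3 - <<'E'
from h import *
s=optics.camera("scene")[:,:,::-1].copy();im0=crop(s,220,175,70,65,6); im=im0.copy()
over(im,"scene",[circ((.6802,.0198),.011,.08),circ((.6802,.0198),.016,.038),circ((.6802,.0198),.016,.034)]+sqstop((.701,-.078),7.8,.019)[1:],220,175,6,[(0,0,255)]*6)
cv2.imwrite("pics/g4.png",np.hstack([im0,im])[:,:])
cv2.imwrite("pics/g4.png",cv2.resize(np.hstack([im0,im]),(800,371)))
go(.6493,-.0703,.09,97.8)
E
```

```text
time: 12.45
ee_pos: [0.6812, 0.0195, 0.0554]
tcp_rot: [179.8, 0.1, 97.7]
wrist_force: [-4.7, 1.1, 13.1]
opening: 0.0207
time: 12.85
ee_pos: [0.6799, 0.0193, 0.0525]
tcp_rot: [180.0, 0.1, 97.7]
wrist_force: [0.8, -0.0, 0.6]
opening: 0.0363
time: 13.25
ee_pos: [0.6817, 0.0194, 0.158]
tcp_rot: [179.6, 0.1, 97.7]
wrist_force: [0.3, 0.6, 0.5]
opening: 0.0357
shift [-0.0846 -0.0438  0.0651] turn [ 0.0043  0.0016 -0.0014] t 13.3 q [ 1.7 22.5 22.5 89.8 -0.1 -6.1] F [-0.3  0.2 -0.6]
```

View pics/g4.png

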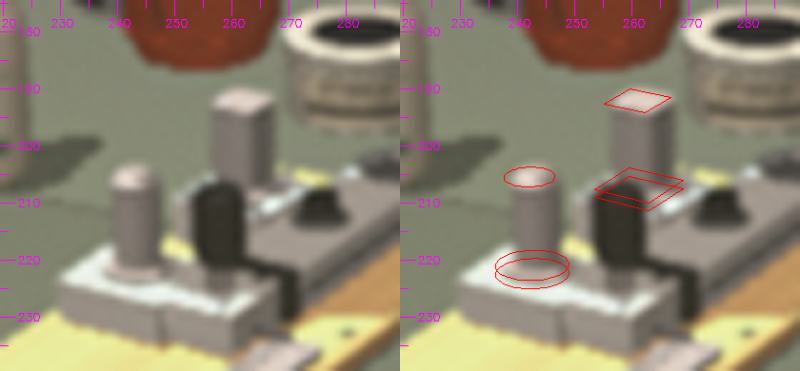

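Both stops stand home: flanges on the mouths, tops within 1 px of the overlay. Next the lock button, with shut fingers.

```bash
python3 -m creep '[[-0.04,-0.022,0,0.004,0.002,-0.001,0],[-0.085,-0.044,0,0.004,0.002,-0.001,0],[-0.085,-0.044,0.03,0.004,0.002,-0.001,0],[-0.085,-0.044,0.065,0.004,0.002,-0.001,0],[-0.085,-0.044,0.085,0.004,0.002,-0.001,0],[-0.085,-0.044,0.085,0.004,0.002,-0.001,0]]';python3 - <<'E'
from h import *
s=optics.camera("scene")[:,:,::-1].copy();sv("k1",s,235,175,60,55,10); go(.6493,-.0703,.05,97.8)
E
```

```text
time: 13.9
ee_pos: [0.6452, -0.0707, 0.0627]
tcp_rot: [-179.4, -0.2, 97.8]
wrist_force: [0.6, -0.1, 0.3]
opening: 0.0001
shift [-0.      0.0031  0.0154] turn [-0.008  -0.002  -0.0004] t 13.95 q [ -6.2  19.1   8.2  79.6   0.  -14. ] F [-0.7  0.4  0.8]
```

View pics/k1.png

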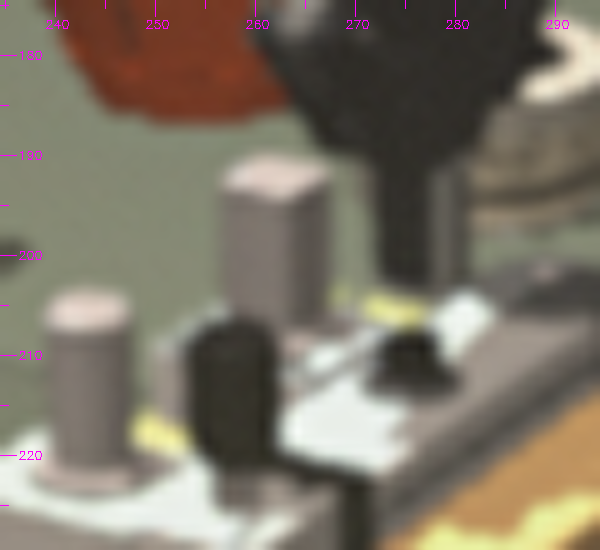

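The shut fingertips at (276,204) hang just above the button at (276,208). I'll push down in small steps.

```bash
python3 -m creep '[[0,0.003,0.008,-0.008,-0.002,0,0],[0,0.003,0.014,-0.008,-0.002,0,0],[0,0.003,0.018,-0.008,-0.002,0,0],[0,0.003,0.020,-0.008,-0.002,0,0],[0,0.003,0.022,-0.008,-0.002,0,0],[0,0.003,0.022,-0.008,-0.002,0,0]]'; python3 -m creep '[[0,0,0.001,0,0,0,0],[0,0,0.001,0,0,0,0]]'
```

```text
time: 14.55
ee_pos: [0.651, -0.0703, 0.0461]
tcp_rot: [179.7, 0.1, 97.8]
wrist_force: [0.3, 0.1, 0.7]
opening: 0.0002
time: 14.75
ee_pos: [0.651, -0.0703, 0.0451]
tcp_rot: [179.7, 0.1, 97.8]
wrist_force: [1.1, 0.5, 1.2]
opening: 0.0001
```

```bash
python3 -m creep '[[0,0,0.001,0,0,0,0],[0,0,0.002,0,0,0,0],[0,0,0.002,0,0,0,0]]'; python3 -m creep '[[0,0,0.001,0,0,0,0],[0,0,0.001,0,0,0,0]]';  python3 -m creep '[[0,0,0.001,0,0,0,0],[0,0,0.001,0,0,0,0]]'
```

```text
time: 15.05
ee_pos: [0.651, -0.0703, 0.0436]
tcp_rot: [179.7, 0.1, 97.8]
wrist_force: [-0.8, 1.7, 6.3]
opening: 0.0004
time: 15.25
ee_pos: [0.651, -0.0704, 0.0435]
tcp_rot: [179.7, 0.1, 97.8]
wrist_force: [-2.8, 1.7, 11.6]
opening: -0.0001
time: 15.45
ee_pos: [0.6511, -0.0703, 0.0434]
tcp_rot: [179.6, 0.1, 97.8]
wrist_force: [-5.9, 0.9, 16.7]
opening: 0.0002
```

The force rises with no further travel at z 0.0434, so the button has bottomed (expected about 0.043). Lifting off and going to the knob.

```bash
python3 -m creep '[[0,0,-0.03,0,0,0,0],[0,0,-0.075,0,0,0,0.5],[0,0,-0.075,0,0,0,0.5]]'; python3 -c "
from h import *
go(.6371,.0141,.105,97.8)"
```

```text
time: 15.75
ee_pos: [0.6526, -0.0707, 0.1223]
tcp_rot: [179.3, 0.2, 97.8]
wrist_force: [0.3, -0.4, -0.3]
opening: 0.0281
shift [ 0.0862 -0.0041  0.017 ] turn [ 0.0124  0.0033 -0.0004] t 15.75 q [ -6.2  18.2  13.3  84.4  -0.  -14. ] F [ 0.3 -0.4 -0.3]
```

```bash
python3 -m creep '[[0.045,-0.004,0.0,0.012,0.003,0,0.55],[0.086,-0.004,0.0,0.012,0.003,0,0.55],[0.086,-0.004,0.015,0.012,0.003,0,0.55],[0.086,-0.004,0.015,0.012,0.003,0,0.55]]';python3 - <<'E'
from h import *
s=optics.camera("scene")[:,:,::-1].copy();sv("k2",s,225,165,70,70,8); go(.6371,.0141,.052,97.8)
E
```

```text
time: 16.15
ee_pos: [0.6338, 0.015, 0.0985]
tcp_rot: [-179.4, -0.1, 97.9]
wrist_force: [0.2, -0.3, -0.5]
opening: 0.0472
shift [-0.0006  0.0034  0.0474] turn [-0.01   -0.0017  0.0002] t 16.2 q [ 1.3 16.6  8.8 82.9  0.  -6.5] F [-1.   0.2  0.5]
```

View pics/k2.png

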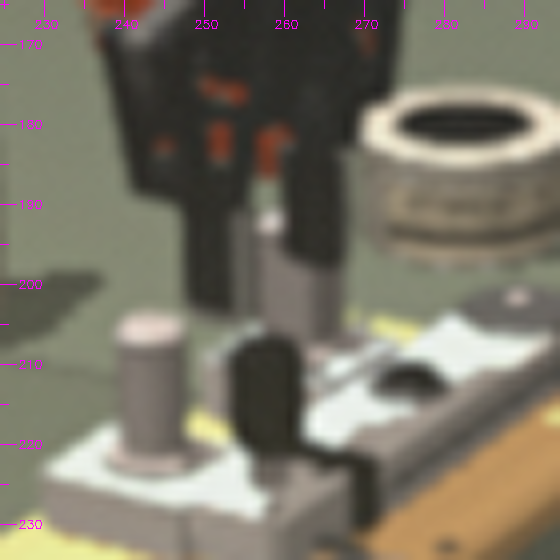

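The button is now low in its collar at (276,211). The fingers are either side of the knob (258,212). Going down and closing.

```bash
python3 -m creep '[[0,0.003,0.015,-0.008,-0.002,0,0.55],[0,0.003,0.03,-0.008,-0.002,0,0.55],[0,0.003,0.04,-0.008,-0.002,0,0.55],[0,0.003,0.045,-0.008,-0.002,0,0.55],[0,0.003,0.045,-0.008,-0.002,0,0.55]]'; python3 -m creep '[[0,0,0,0,0,0,0],[0,0,0,0,0,0,0],[0,0,0,0,0,0,0],[0,0,0,0,0,0,0],[0,0,0,0,0,0,0]]' 60;python3 - <<'E'
from h import *
for n in("scene","top"): cv2.imwrite(f"pics/{n}5.png",optics.camera(n)[:,:,::-1])
sv("k3",cv2.imread("pics/scene5.png"),225,185,75,70,8); sv("k3t",cv2.imread("pics/top5.png"),205,150,100,80,7); o=bot.get_obs(); print(o["ee_pos"],o["tcp_rot"],o["wrist_force"],o["opening"])
E
```

```text
time: 16.7
ee_pos: [0.637, 0.0144, 0.0549]
tcp_rot: [-179.9, -0.0, 97.8]
wrist_force: [-1.0, 0.5, 1.1]
opening: 0.0473
time: 17.2
ee_pos: [0.6379, 0.0145, 0.0568]
tcp_rot: [179.9, 0.0, 97.8]
wrist_force: [-0.4, -2.9, 6.6]
opening: 0.0216
[0.63792086 0.01451419 0.05677554] [1.79899734e+02 4.49132327e-02 9.77734244e+01] [-1.18152201 -2.12106662  5.71313125] 0.022064733716598423
```

View pics/k3.png

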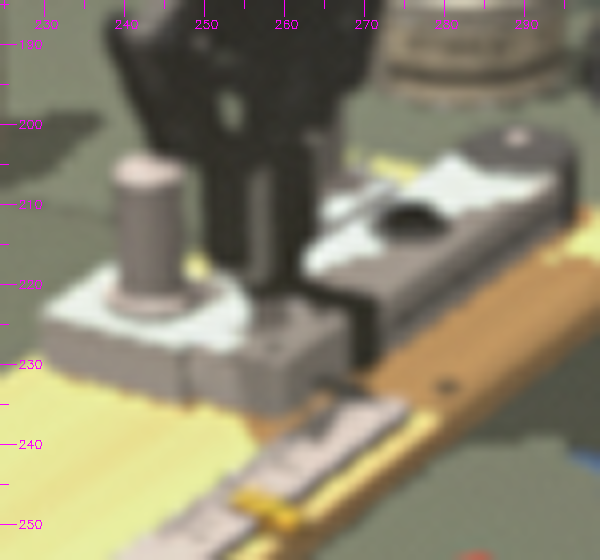

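View pics/k3t.png

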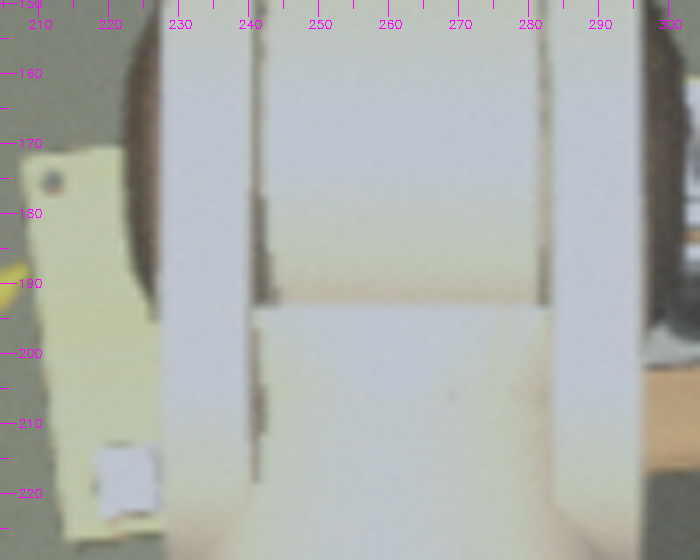

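Grip is on the knob. Before pulling I'll read the rider precisely from the unobstructed first pictures.

Run:
```python
from h import *
t=cv2.imread("pics/top0.png"); s=cv2.imread("pics/scene0.png")
sv("m1",t,220,200,55,30,14); sv("m2",s,240,225,42,32,18)
```

```text
(no output)
```

View pics/m1.png

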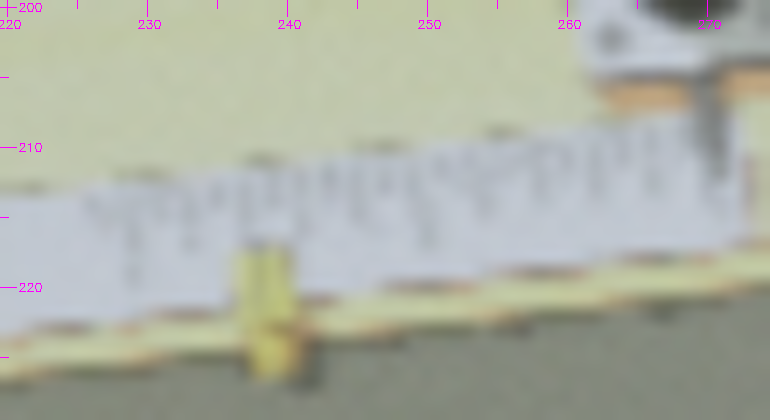

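View pics/m2.png

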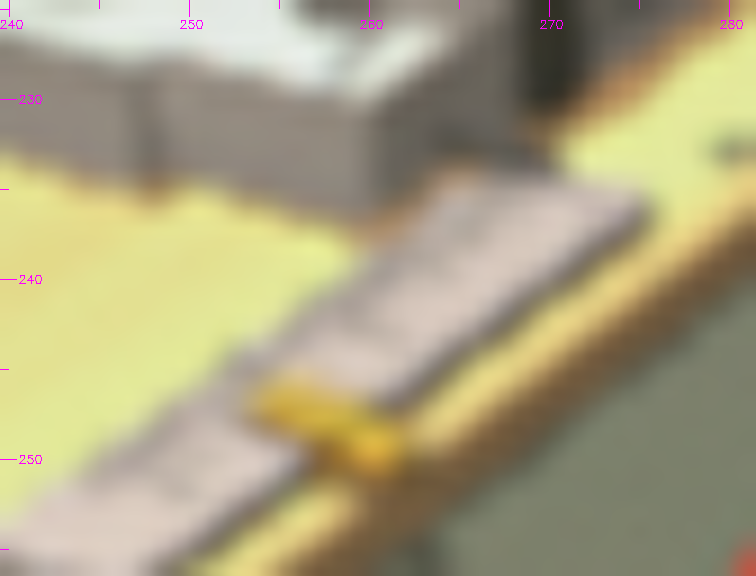

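Run:
```python
from h import *
a=np.radians(7.8); g=np.array([-np.sin(a),np.cos(a)])
def e(uv,z): return w("top",uv,z)[:2]@g*1000
z=.012
L={0:None,10:(266.4,211.3),20:(262.3,212),30:(258.2,212.3),40:(254,213),50:(249.8,214.5),60:(245.3,213.8),70:(241.2,214.3),90:(233.2,215),100:(228.9,216.5)}
P=[(k,e(v,z)) for k,v in L.items() if v]; P=np.array(P); f=np.polyfit(P[:,1],P[:,0],1); print(f,np.round(np.polyval(f,P[:,1])-P[:,0],2))
for z in(.010,.012,.015,.018): print(z,"rider",np.polyval(f,e((238.2,219),z)),np.polyval(f,e((238.8,224.5),z)),"ptr",np.polyval(f,e((270.8,212),z)),np.polyval(f,e((270.1,207),z)))
# gauge dir check
for n,uv,zz in [("kn",(268.2,195.5),.083),("bt",(304.6,192.2),.05)]: print(n,w("top",uv,zz))
```

```text
[ 0.98674855 72.32709142] [ 0.06 -0.07 -0.31 -0.2   0.12  0.56  0.38 -0.55 -0.  ]
0.01 rider 78.84624299973684 78.89001118606758 ptr -0.12602582404413454 0.15699289331261923
0.012 rider 78.70937666184477 78.75307843582092 ptr -0.14306233219156184 0.1395269422072829
0.015 rider 78.50407715500666 78.547679310451 ptr -0.16861709441266726 0.11332801554934235
0.018 rider 78.29877764816851 78.34228018508104 ptr -0.1941718566337869 0.08712908889137339
kn [0.63710853 0.01409232 0.083     ]
bt [ 0.64930571 -0.07034849  0.05      ]
```

The scale fit gives pointer home ≈ 0 and rider ≈ 78.6 mm (±0.5). Drawing the arm out along tool x.

```bash
python3 -m creep '[[0.005,0,0,0,0,0,0],[0.015,0,0,0,0,0,0],[0.026,0,0,0,0,0,0],[0.038,0,0,0,0,0,0],[0.050,0,0,0,0,0,0],[0.062,0,0,0,0,0,0],[0.072,0,0,0,0,0,0],[0.078,0,0,0,0,0,0]]';python3 -m creep '[[0,0,0,0,0,0,0],[0,0,0,0,0,0,0]]';python3 - <<'E'
from h import *
s=optics.camera("scene")[:,:,::-1].copy(); cv2.imwrite("pics/scene6.png",s); sv("n1",s,200,190,95,70,8);sv("n2",s,230,225,45,34,17)
o=bot.get_obs(); p=o["ee_pos"];print(p,o["tcp_rot"],o["wrist_force"],o["opening"]); a=np.radians(7.8); print((p[:2]-[.63792,.01451])@[-np.sin(a),np.cos(a)],(p[:2]-[.63792,.01451])@[np.cos(a),np.sin(a)])
E
```

```text
time: 18.1
ee_pos: [0.627, 0.0922, 0.0568]
tcp_rot: [179.9, 0.1, 97.8]
wrist_force: [-2.3, -4.9, 7.0]
opening: 0.0219
time: 18.3
ee_pos: [0.6271, 0.0921, 0.0567]
tcp_rot: [179.9, 0.0, 97.8]
wrist_force: [-2.3, -3.0, 6.2]
opening: 0.0218
[0.62707391 0.09204894 0.05678547] [1.79924102e+02 3.02168234e-02 9.77915151e+01] [-2.60414443 -3.51720551  6.20260063] 0.022226054880700567
0.07829351891076211 -0.00022249825873217605
```

View pics/n1.png

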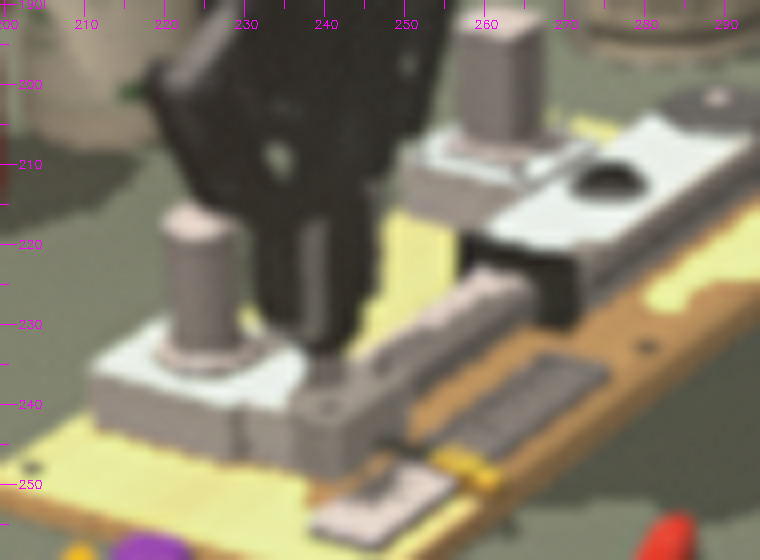

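View pics/n2.png

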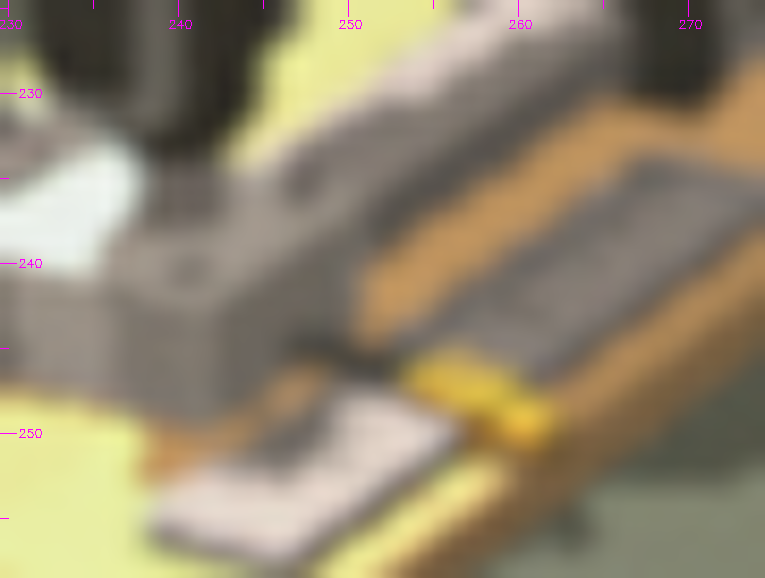

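Run:
```python
from h import *
a=np.radians(7.8); g=np.array([-np.sin(a),np.cos(a)])
d=w("scene",(224.6,217.2),.08)-w("scene",(243.2,205.5),.08); print("disp",d[:2]@g,d)
# line: pointer line at current ext in scene, anchored at initial pointer tip estimate (top) 
s=cv2.imread("pics/scene6.png"); im=crop(s,230,225,45,34,17)
X=np.array([np.cos(a),np.sin(a)])
r=w("top",(238.2,217.5),.013)[:2]; 
for dd,c in((0,(0,0,255)),(-.003,(255,0,0)),(.003,(0,160,0))):
    S=np.array([np.r_[r+g*dd+X*k,.013] for k in(-.012,0.02)])
    over(im,"scene",[S],230-.8,225-.2,17,[c])
cv2.imwrite("pics/n3.png",im)
```

```text
disp 0.08104282801147479 [-0.01273128  0.08005568  0.        ]
```

View pics/n3.png

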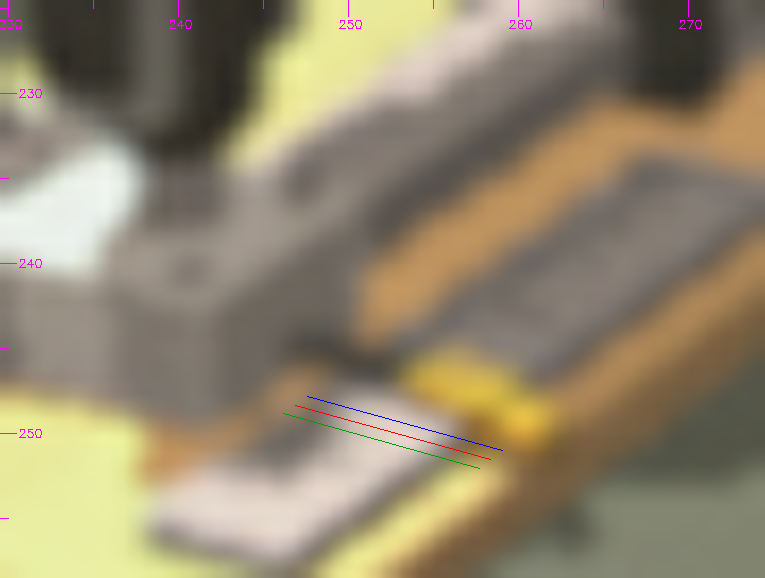

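Run:
```python
from h import *
for n,s,t in(("strip near-home corner",(275.3,236.2),(273.2,217)),("rider screw",(260.3,249.3),(238.8,224.3)),("rider inner end mid",(254.4,246.8),(238.1,217.4)),("strip far corner",(248,257.5),(219.3,223.8)),("board corner",(198.,252.5),(209.,172.0))):
    X=tri(s,t); print(n,X,pj("scene",X)-s,pj("top",X)-t)
```

```text
strip near-home corner [0.59070476 0.00207833 0.01591372] [[-0.24117455 -0.0102673 ]] [[0.14555275 0.1982099 ]]
rider screw [0.57094557 0.08357281 0.01959836] [[-0.52176019 -0.03216935]] [[0.30549158 0.40317633]]
rider inner end mid [0.58730973 0.08545561 0.02167311] [[-0.53872459 -0.03733433]] [[0.32041855 0.41723457]]
strip far corner [0.57025721 0.12958827 0.01797112] [[-1.11154017 -0.08729424]] [[0.64360441 0.82938398]]
board corner [0.69791248 0.16083746 0.00187509] [[-0.31529471 -0.04372205]] [[0.20273742 0.23357872]]
```

Run:
```python
from h import *
a=np.radians(7.8); g=np.array([-np.sin(a),np.cos(a)]);X=np.array([np.cos(a),np.sin(a)])
print("ptr tri",tri((269.8,233.9),(270.8,212.0)))
P0=w("top",(270.8,212),.019)[:2]; r=w("top",(238.15,217.2),.0215)[:2]; print("rider-ptr",(r-P0)@g,(r-P0)@X)
s0=cv2.imread("pics/scene0.png"); s6=cv2.imread("pics/scene6.png")
A=crop(s0,245,228,30,28,13); B=crop(s6,240,235,30,28,13)
def box(c): return np.array([np.r_[c+g*i+X*j,.0215] for i,j in((-.005,0),(.005,0),(.005,-.012),(-.005,-.012))])
def ptr(d,z=.019): c=P0+g*d; return np.array([np.r_[c,z],np.r_[c+X*.012,z]])
bx=.8
for im,x,y,d in((A,245,228,0),(B,240,235,.0783)):
    over(im,"scene",[box(r),ptr(d)],x-bx,y-.2,13,[(0,0,255),(255,0,0)])
cv2.imwrite("pics/n4.png",np.hstack([A,B]))
```

```text
ptr tri [0.60259741 0.00820205 0.02092646]
rider-ptr 0.07895086298490674 -0.0034503488648092626
```

View pics/n4.png

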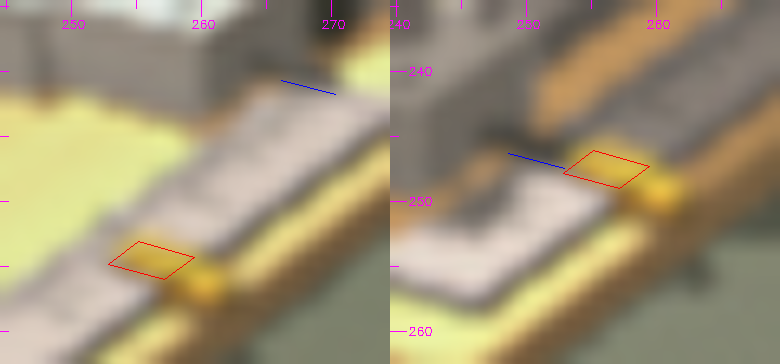

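Pointer and rider show the same offset from the overlay at home and now, so they agree within about 1 mm. One last full look before handing in.

```bash
python3 -m creep '[[0,0,0,0,0,0,0],[0,0,0,0,0,0,0]]' 60
python3 - <<'E'
from h import *
s=optics.camera("scene")[:,:,::-1].copy(); cv2.imwrite("pics/scene7.png",s); t=optics.camera("top")[:,:,::-1]; cv2.imwrite("pics/top7.png",t)
sv("n5",s,195,175,110,80,7)
E
```

```text
time: 18.55
ee_pos: [0.6271, 0.0919, 0.0568]
tcp_rot: [179.9, 0.0, 97.8]
wrist_force: [-3.4, -1.7, 7.4]
opening: 0.0218
```

View pics/scene7.png

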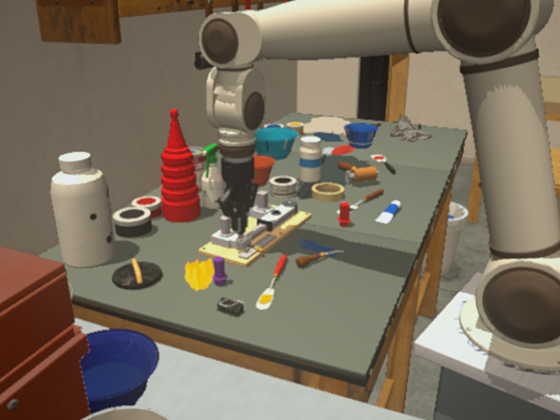

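View pics/n5.png

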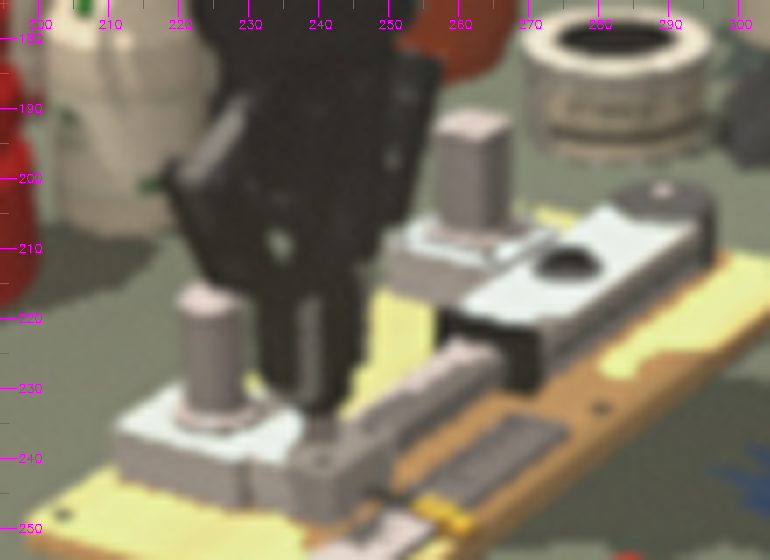

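The picture shows both stops seated with flanges on the mouths: round at (224,233), square at (262,207). The button is in at (275,212), and the pointer at (250,246) runs into the rider's line at (256,247). The bystanders are where they were. Handing in.

```bash
python3 -c "
from workcell import bot
print(bot.job_done()); o=bot.get_obs(); print(o['time'],o['ee_pos'],o['opening'])"
```

```text
the job is handed in; nothing more can be done
None
the job is handed in; nothing more can be done
```

The gauge is set up and handed in at about 18.7 s, with the gripper still holding the knob at 60 N. Both stops are in their sockets and released, and the lock button is pushed in until it stopped moving. The arm is drawn out about 78.3 mm.

- **Stops:** both stand upright with their flanges on the socket mouths, within about 1 px of the expected home position. The square stop met about 24 N when pushed home and the round stop about 14 N.
- **Lock button:** it stopped at 43.4 mm above the bench (43 mm expected). The arm then slid freely.
- **Pointer against rider:** I read the rider at 78.3–78.6 mm from the scale lines, and the gripper moved 78.3 mm. The scene picture agrees to about 1 mm.
- **Checks that were weak or disagreed:**
    - The top camera was blocked by the arm at the end, so the final alignment rests on the scene camera and the arm's own position reading.
    - A rough displacement estimate from the round stop's image gave 81 mm. I discounted it because half a pixel there is over 1 mm.
- **Everything else:** in the last scene picture the rider, both look-alikes and the other things appear where they were at the start.

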